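# Lay up two candle holders on the tacking jigs

## Robot

A 7-joint arm with a two-finger parallel gripper is mounted at the origin on the work surface. World frame = base frame: x ahead of the robot, y to its left, z up, the work surface at z = 0. Lengths are in m, angles in rad, forces in N, time in s.
With the tool pointing down it reaches from about 0.425 to 0.875 m from the base axis. Payload 8.4 kg.
Tool frame: the origin (TCP) lies on the centre line of the jaws, within the pads' length; the fingertips stand 11 mm ahead of it and the grasp point (between the pads) lies 8 mm behind it; z points along the fingers, y is the line along which they close (so a half turn about z gives the same grasp; the last joint's range is limited). The gripper opens to 85 mm and grips with 20 to 120 N. Pads are 22 mm wide; open, the fingers measure 114 mm over their backs; the gripper's body (76 mm by 85 mm) begins 54 mm behind the grasp point. The pads swing forward as they close: fully open they stand 13 mm farther back than shut.
Start: joints at [1.119, 0.333, 0.04, 1.465, -0.013, 1.343, -0.059], TCP at [0.225, -0.61, 0.242] pointing down, gripper open.
Joint ranges: [-2.58, 2.58], [-0.38, 2.09], [-1.3, 1.39], [0.25, 2.4], [-1.5, 4.64], [0.08, 2.09], [-2.65, 2.65]. Speed limits (rad/s): [2.22, 2.22, 2.79, 2.79, 3.14, 3.14, 3.14].

## Interface

Orientations are given as a unit quaternion [w, x, y, z].
In Python, from rig import r gives the robot as it stands.
- The arm moves only by the tool play_rows, never from a script. Its argument "motion" is a list of rows, each an object of numbers: "dx", "dy", "dz": the shift along the tool's x, y, z as a fraction of full scale; "ax", "ay", "az": the turn, a rotation vector about the tool's x, y, z as a fraction of full scale; "hand": the closure, from -1 (fully open) to 1 (shut), so that 0 is half open. In form: [{"dx": .., "dy": .., "dz": .., "ax": .., "ay": .., "az": .., "hand": ..}, ...]. A call has 1 to 8 rows; each row shifts and turns the commanded pose from where the row before left it, along the tool's axes as they then stand; what a row does not reach is not made up. Full scale, the value 1, is 150 mm for a shift and 0.5 rad for a turn. A row lasts 1/10 s, in which the tool goes at most 50 mm and 8.59 degrees, less where a joint would pass 70% of its speed; a pose out of reach is approached as far as the arm can. A call with a number of a shift or a turn outside -1 to 1 is refused whole. A call with a gripper value outside its range is refused whole. The fingers move at their own pace and stop on an object; "grip_force" is the grip in N (left out, the last holds). Time passes only in rows, so rows that do not move let the fingers close. It gives the time, the measured TCP pose, the force, the opening and the grip force at its end, in the units of the state.
- r.observe(): the state, without advancing time (a new reading comes with each control period).
- r.snapshot(name): name is "scene" or "top"; returns a dict with "img" (384x512x3 uint8, red, green, blue), "fov_y" (degrees; the focal length in pixels is half the picture's height over the tangent of half this angle, whatever the lens; pixels are square), "cx", "cy" (the principal point, pixels), "distortion" ([k1, k2, p1, p2, k3] as OpenCV has them; the pictures are not rectified), "xyz" and "attitude" of the camera in the world. Camera axes: x right, y up, looking along -z (the intrinsics and any distortion apply to the point x, -y, -z); pixel columns grow to the right and rows downward; lengths in m; the calibration is good to about 2 mm. A picture is of the moment at which its call begins. There is no depth.
- r.sign_off(): hands the job in; it is judged then, once.
The state is a dict: "time_s": time; "q": joint angles; "joint_vel": joint speeds; "joint_torque": joint torques, N m; "tcp_pos": TCP position; "eef_rot": TCP orientation; "wrist_force": force on the tool from outside, world axes, zero at the start; "wrist_torque": the same for the moment, N m; "finger_gap": opening from 0.0 (shut) to 1.0 (fully open); "finger_force": force on a finger pad.
Only numpy, scipy, OpenCV 4.12 (cv2) and the standard library are available. Lean on these libraries where they do the work, as an engineer would, in place of code of your own. Each camera call takes 0.05 s, during which the arm holds its last target. There are 200 camera calls.

## Task

Lay up two candle holders ready for tack welding. On the blue jig build the tall one: the dark square base plate over the pin, the yellow pipe stem standing on the middle of the plate, and the copper cup, mouth up, on the stem; on the red jig build the low one: the bright round disc over the pin, then the brass dish, mouth up, on its middle. Set the parts down rather than dropping them, keep each stack upright and centred, and leave the mug, the spray can and the hammer where they are.

Things in the scene. Friction and masses are not known exactly. Their poses are not given: they have to be found in the camera images.
- blue_jig: Tacking jig, fixed to the bench: blue painted square bed 100 x 100 x 16 mm lying flat, with an upright steel pin of 14 mm diameter in the middle of its top that stands 12 mm above the bed (top 28 mm above the bench) and is chamfered. Origin at the centre of the bed's underside, on the bench and on the pin's axis; z up, x and y along the bed's sides. Takes the tall holder.
- red_jig: Tacking jig, the same in every size and in its origin and axes as the blue one, but with a red bed. Takes the low holder.
- square_plate: Loose dark steel square base plate, 56 x 56 mm and 16 mm thick, with a 30 mm round through-hole in the middle (8 mm of play all round the jig's pin; the plate is thicker than the pin is tall). Lies flat on the bench. Origin at the centre of its underside, on the hole's axis; x and y along its sides. About 0.3 kg.
- yellow_stem: Loose yellow-painted piece of pipe standing upright, 40 mm outside and 28 mm inside diameter, 50 mm tall, open at both ends. Origin on its axis at its underside, z up along it. About 0.2 kg.
- copper_cup: Loose copper candle cup, straight round wall of 44 mm outside diameter, 36 mm tall, wall 4 mm, closed flat bottom 5 mm thick, stands mouth up. Origin at the centre of its underside, z up. About 0.12 kg.
- round_disc: Loose bright steel round disc, 56 mm diameter and 16 mm thick, with a 30 mm round through-hole in the middle (8 mm of play all round the jig's pin). Lies flat on the bench. Origin on the hole's axis at its underside, z up. About 0.22 kg.
- brass_dish: Loose brass dish, 26 mm tall, foot 44 mm in diameter widening within the lowest 7 mm to a straight round wall of 58 mm outside diameter, wall 4 mm, closed flat bottom 5 mm thick, stands mouth up. Origin at the centre of its underside, z up. About 0.12 kg.
- mug: White ceramic mug with a handle, about 80 mm across without it and 95 mm tall, standing. Origin at the centre of its underside, handle to +y of its own frame. Bystander: leave it alone.
- spray_can: Blue spray can, 66 mm diameter, about 150 mm tall, standing. Origin at the centre of its underside. Bystander: leave it alone.
- hammer: Hammer lying flat, 280 mm long along its own x, handle to -x. Origin near its middle, at its underside. Bystander: leave it alone.
Things that resemble listed ones, but are neither listed nor needed, are in the scene too. Leave any green look-alike of the copper_cup alone.

How it is judged:
At the end, for the whole second after the job is handed in: Plate on the blue bed and disc on the red bed, around the pins (within 10 mm of centre); stem on plate, copper cup on stem, brass dish on disc, each within 12 mm of the centre below. All seated within 4 mm in height, upright within 0.1 rad, mouths up, released, at rest (under 0.02 m/s) (horizontal distance between square_plate and blue_jig below 0.01 m and z of square_plate in the frame of blue_jig between 0.012 and 0.02 m and horizontal distance between yellow_stem and square_plate below 0.012 m and z of yellow_stem in the frame of square_plate between 0.012 and 0.02 m and horizontal distance between copper_cup and yellow_stem below 0.012 m and z of copper_cup in the frame of yellow_stem between 0.046 and 0.054 m and horizontal distance between round_disc and red_jig below 0.01 m and z of round_disc in the frame of red_jig between 0.012 and 0.02 m and horizontal distance between brass_dish and round_disc below 0.012 m and z of brass_dish in the frame of round_disc between 0.012 and 0.02 m and angle between each of square_plate, yellow_stem, copper_cup, round_disc, brass_dish's own z axis and vertical below 0.1 rad and linear speed of each of square_plate, yellow_stem, copper_cup, round_disc, brass_dish below 0.02 m/s); the robot touches nothing.
It fails at once if the mug, the spray can or the hammer is moved by more than 30 mm (distance of any of mug, spray_can, hammer from where it was at the start of the episode above 0.03 m).
It fails at once if a part is dropped or thrown: it moves through the air touching nothing faster than 0.6 m/s (a fall of about 18 mm) ((linear speed of square_plate above 0.6 m/s and contact force between square_plate and anything else below 0.02 N) or (linear speed of yellow_stem above 0.6 m/s and contact force between yellow_stem and anything else below 0.02 N) or (linear speed of copper_cup above 0.6 m/s and contact force between copper_cup and anything else below 0.02 N) or (linear speed of round_disc above 0.6 m/s and contact force between round_disc and anything else below 0.02 N) or (linear speed of brass_dish above 0.6 m/s and contact force between brass_dish and anything else below 0.02 N)).
It also fails if it takes over 136 s, if anything falls off the work surface, if the arm or the gripper's body presses on something with over 40 N, if the wrist force passes 120 N, or if a joint passes its speed limit or range.

## Working session

There is one attempt and no reset: what is moved stays moved. The work goes in short steps, Python scripts to look and compute and a tool call to move; the robot and the scene stay as the last step left them, time stands still between calls to the robot, and variables do not carry over. Pictures are saved under pics/ and viewed, at most 14 in all, crops included, and the job is handed in when it is done.

Besides the shell and the picture viewer there is one more tool, called after "Emit:" as name(argument=value, ...) on one line, values as JSON. play_rows: Moves the arm, as the interface text tells. Shift numbers are shares of 150 mm and turn numbers shares of 0.5 rad, none past 1 either way. Its arguments: {"type":"object","properties":{"motion":{"type":"array"},"grip_force":{"type":"number"}},"required":["motion"]}

```bash
ls; mkdir -p pics
cat > h.py <<'E'
import numpy as np, cv2
from scipy.spatial.transform import Rotation as R
def cam(s):
    h=s['img'].shape[0]; f=h/2/np.tan(np.radians(s['fov_y'])/2)
    K=np.array([[f,0,s['cx']],[0,f,s['cy']],[0,0,1]]); a=np.array(s['attitude'])
    M=R.from_quat(a[[1,2,3,0]]).as_matrix() if a.size==4 else a.reshape(3,3)
    return K,np.array(s['distortion'],float),M,np.array(s['xyz'])
def ray(s,uv):
    K,d,M,p=cam(s); n=cv2.undistortPoints(np.array(uv,float).reshape(-1,1,2),K,d).reshape(-1,2)
    return p,np.c_[n[:,0],-n[:,1],-np.ones(len(n))]@M.T
def plane(s,uv,z):
    p,D=ray(s,uv); return p+D*((z-p[2])/D[:,2])[:,None]
def proj(s,P):
    K,d,M,p=cam(s); c=(np.atleast_2d(P)-p)@M; c=c*[1,-1,-1]
    return cv2.projectPoints(c,np.zeros(3),np.zeros(3),K,d)[0].reshape(-1,2)
def tri(s1,a,s2,b):
    p,D=ray(s1,a); q,E=ray(s2,b); out=[]
    for d,e in zip(D,E):
        t=np.linalg.lstsq(np.c_[d,-e],q-p,rcond=None)[0]; out.append(np.r_[(p+d*t[0]+q+e*t[1])/2,np.linalg.norm(p+d*t[0]-q-e*t[1])])
    return np.array(out)
E
python3 - <<'E'
from rig import r; import cv2,numpy as np
for n in('scene','top'):
    s=r.snapshot(n); cv2.imwrite(f'pics/{n}0.png',cv2.resize(s['img'][:,:,::-1],(800,600),interpolation=cv2.INTER_CUBIC))
    np.save(f'{n}0.npy',s,allow_pickle=True)
    print(n,{k:v for k,v in s.items() if k!='img'})
print(r.observe())
E
```

```text
pics
scene {'fov_y': 53.79493898971616, 'cx': 253.50609101469996, 'cy': 191.21645977315336, 'distortion': array([-0.00641961,  0.        ,  0.        ,  0.        ,  0.        ]), 'xyz': array([ 1.38726746, -0.43974652,  0.76996099]), 'attitude': array([0.76689122, 0.39666672, 0.22346683, 0.45232284])}
top {'fov_y': 47.67939198215648, 'cx': 256.46773010171137, 'cy': 191.55619947554715, 'distortion': array([0.0073556, 0.       , 0.       , 0.       , 0.       ]), 'xyz': array([0.36943463, 0.04461338, 1.19855029]), 'attitude': array([ 0.7064773 ,  0.04458927, -0.04965198, -0.70458236])}
{'time_s': 0.1, 'q': array([ 1.1187904 ,  0.33384202,  0.03988096,  1.46616978, -0.01338262,
        1.34332167, -0.05845357]), 'joint_vel': array([-0.00124168, -0.00384871,  0.00043272, -0.00249604, -0.00039946,
        0.00261933, -0.00046935]), 'joint_torque': array([ 4.91782368e-03, -6.60013676e+01,  1.37058377e+00, -4.06479621e+01,
        1.71014224e-02,  8.89490271e-03,  8.09226179e-06]), 'tcp_pos': array([ 0.22442588, -0.60960302,  0.24151556]), 'eef_rot': array([-7.13458978e-04,  9.84478605e-01,  1.75503084e-01, -1.86932917e-04]), 'wrist_force': array([-0.34953355, -0.12677629, -0.78992903]), 'wrist_torque': array([ 0.03072699, -0.06108872,  0.02524673]), 'finger_force': 0.0, 'finger_gap': 0.9983055859904221}
```

View pics/scene0.png

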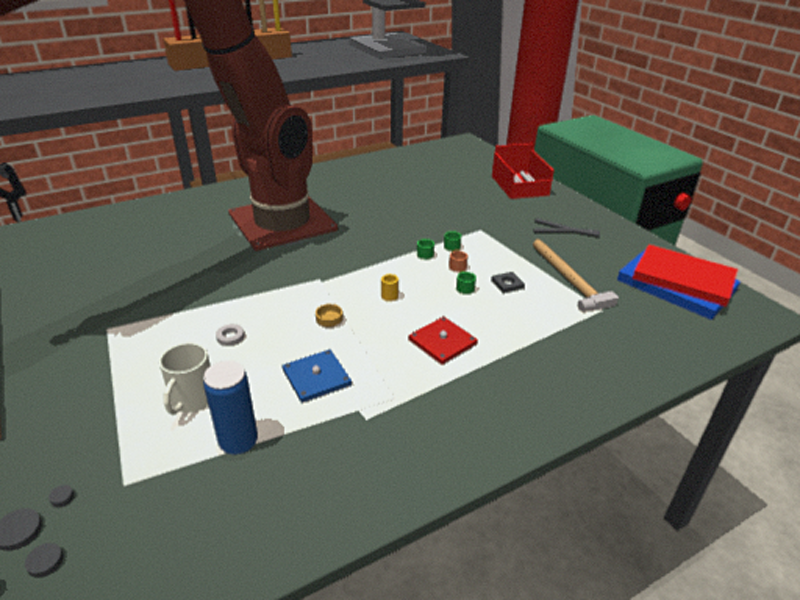

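View pics/top0.png

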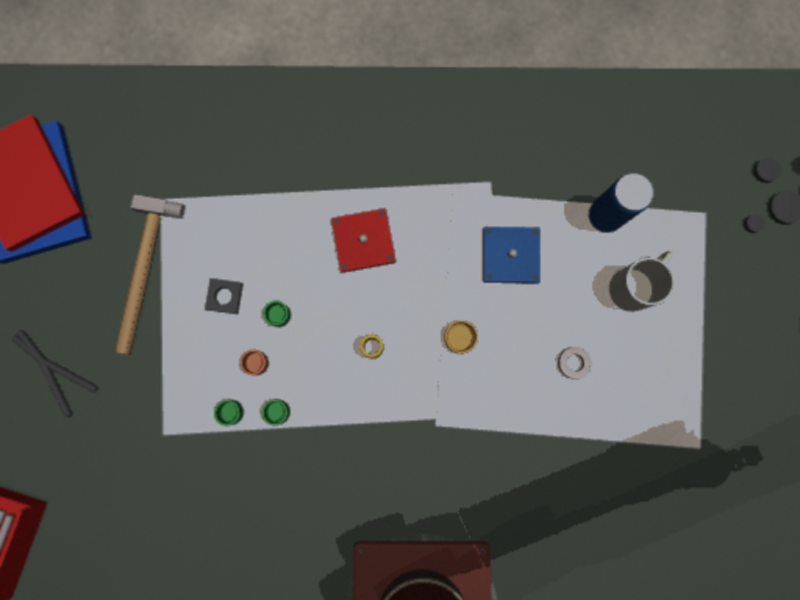

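The pictures (800x600 pixels) show these items, scene view then top view:
- Copper cup: (457,261), top (254,362). The look-alikes are three green cups at top (228,412), (275,412) and (277,314), so I choose the copper-coloured one.
- Square plate: dark, holed, top (224,297). Nothing else like it on the paper.
- Disc: bright ring, top (574,362). The dark round pucks at right are not it.
- Stem: yellow, top (371,346). Dish: brass, top (460,337).
- Jigs: red (363,240), blue (513,255). The red and blue books at left are not jigs.

```bash
cat > meas.py <<'E'
from h import *
def blobs(s,seeds,rad=45):
    """seeds in 800px coords -> mask contour nearest each seed"""
    img=cv2.resize(s['img'],None,fx=4,fy=4,interpolation=cv2.INTER_CUBIC)
    hsv=cv2.cvtColor(img,cv2.COLOR_RGB2HSV).astype(int); H,S,V=hsv[...,0],hsv[...,1],hsv[...,2]
    out={}
    for n,(u,v) in seeds.items():
        m={'red':(S>120)&((H<8)|(H>172)),'blue':(S>120)&(H>100)&(H<125),'stem':(S>90)&(H>12)&(H<35),'dish':(S>90)&(H>10)&(H<35),
           'cup':(S>70)&((H<20)|(H>172)),'plate':(V<120),'disc':(V<np.percentile(V[int(v*2.56)-90:int(v*2.56)+90,int(u*2.56)-90:int(u*2.56)+90],80)-14)}[n].astype(np.uint8)
        w=np.zeros_like(m); c=(int(u*2.56),int(v*2.56)); cv2.circle(w,c,int(rad*2.56),1,-1); m=cv2.morphologyEx(m*w,cv2.MORPH_OPEN,np.ones((5,5)))
        cs=cv2.findContours(m,cv2.RETR_EXTERNAL,cv2.CHAIN_APPROX_NONE)[0]
        cs=[k for k in cs if cv2.contourArea(k)>150]; 
        k=max(cs,key=cv2.contourArea)
        out[n]=cv2.convexHull(k).reshape(-1,2)/4-0.375
    return out
E
python3 - <<'E'
from meas import *
t=np.load('top0.npy',allow_pickle=True).item(); s=np.load('scene0.npy',allow_pickle=True).item()
ts=dict(red=(363,240),blue=(512,255),stem=(371,346),dish=(460,337),cup=(254,362),plate=(224,297),disc=(574,362))
ss=dict(red=(442,340),blue=(316,375),stem=(390,287),dish=(330,315),cup=(458,261),plate=(508,282),disc=(230,334))
hgt=dict(red=.016,blue=.016,stem=.05,dish=.026,cup=.036,plate=.016,disc=.016)
bt=blobs(t,ts,45);bs=blobs(s,ss,45)
def cen(c): 
    (x,y),_,_=cv2.minAreaRect(c.astype(np.float32)); return (x,y)
for n in ts:
    h=hgt[n]; a=bt[n];b=bs[n]
    # silhouettes onto mid-height plane
    A=plane(t,a,h/2)[:,:2].astype(np.float32); B=plane(s,b,h/2)[:,:2].astype(np.float32)
    ra=cv2.minAreaRect(A); rb=cv2.minAreaRect(B)
    T=tri(t,cen(a),s,cen(b))[0]
    print(n,'top',np.round(ra[0],4),np.round(ra[1],3),round(ra[2],1),'scene',np.round(rb[0],4),np.round(rb[1],3),'tri',np.round(T,4))
im=np.hstack([cv2.resize(q['img'][y:y+90,x:x+100],(400,360),interpolation=cv2.INTER_CUBIC) for q,x,y in((t,115,180),(s,260,135))])
for i,(q,x,y,bb) in enumerate(((t,115,180,bt),(s,260,135,bs))):
    for n in('cup','plate'): cv2.polylines(im,[np.int32((bb[n]-[x,y]+.5)*4+[400*i,0])],True,(255,0,255),1)
cv2.imwrite('pics/crop1.png',im[:,:,::-1])
E
```

```text
red top [0.6371 0.1046] [0.1   0.099] 10.7 scene [0.637 0.104] [0.107 0.108] tri [6.369e-01 1.045e-01 7.300e-03 6.000e-04]
blue top [ 0.6113 -0.1606] [0.099 0.098] 88.9 scene [ 0.6119 -0.1602] [0.101 0.108] tri [ 0.6119 -0.16    0.0067  0.0016]
stem top [0.4459 0.0881] [0.04 0.04] 0.3 scene [0.4455 0.0873] [0.038 0.104] tri [0.4457 0.0875 0.0239 0.0013]
dish top [ 0.4636 -0.0682] [0.055 0.058] 0.2 scene [ 0.4622 -0.0682] [0.056 0.078] tri [ 4.634e-01 -6.830e-02  1.310e-02  3.000e-04]
cup top [0.4182 0.2914] [0.042 0.048] 0.1 scene [0.4174 0.2899] [0.042 0.096] tri [0.4177 0.2907 0.0172 0.0018]
plate top [0.5346 0.3497] [0.061 0.059] 82.1 scene [0.4582 0.4817] [0.198 0.064] tri [0.54   0.3537 0.0871 0.056 ]
disc top [ 0.4187 -0.264 ] [0.058 0.064] 0.2 scene [ 0.4231 -0.2678] [0.075 0.061] tri [ 0.4185 -0.2657  0.0034  0.0015]
```

View pics/crop1.png

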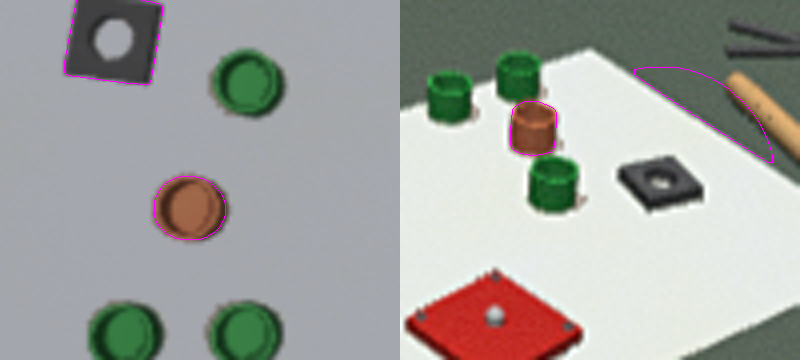

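The crop shows the copper cup at (190,208) with its outline fitting, and the plate at (115,40). The scene mask for the plate went to the background, so I'll refine the plate and disc by their holes and turn the wrist meanwhile.

Run:
```python
from meas import *
t=np.load('top0.npy',allow_pickle=True).item(); s=np.load('scene0.npy',allow_pickle=True).item()
for n,ct,cs in(('plate',(224,297),(508,282)),('disc',(574,362),(230,334))):
    pts=[]
    for q,c,r in((t,ct,22),(s,cs,19)):
        g=cv2.cvtColor(cv2.resize(q['img'],None,fx=4,fy=4,interpolation=cv2.INTER_CUBIC),cv2.COLOR_RGB2GRAY)
        x,y=int(c[0]*2.56),int(c[1]*2.56); k=int(r*2.56); w=g[y-k:y+k,x-k:x+k]
        th,m=cv2.threshold(w,0,255,cv2.THRESH_BINARY_INV+cv2.THRESH_OTSU)
        C,h=cv2.findContours(m,cv2.RETR_CCOMP,cv2.CHAIN_APPROX_NONE)
        o=max(C,key=cv2.contourArea); o=o.reshape(-1,2).astype(np.float32); 
        hol=[c2 for c2,hh in zip(C,h[0]) if hh[3]>=0]; hol=max(hol,key=cv2.contourArea).reshape(-1,2).astype(np.float32) if hol else o
        f=lambda c2:(np.array(cv2.minAreaRect(c2)[0])+[x-k,y-k])/4-.375
        oo=(cv2.convexHull(o).reshape(-1,2)+[x-k,y-k])/4-.375
        P=plane(q,oo,.008)[:,:2].astype(np.float32)
        print(n,th,'outer',np.round(cv2.minAreaRect(P)[0],4),np.round(cv2.minAreaRect(P)[1],3),'hole',np.round(plane(q,[f(hol)],.008),4),len(hol)); pts.append((f(o),f(hol)))
    print(' tri outer',np.round(tri(t,[pts[0][0]],s,[pts[1][0]]),4))
```

```text
plate 115.0 outer [0.5347 0.3495] [0.061 0.059] hole [[0.5343 0.3491 0.008 ]] 110
plate 153.0 outer [0.5363 0.3477] [0.066 0.074] hole [[0.5387 0.3468 0.008 ]] 33
 tri outer [[0.5347 0.3499 0.0059 0.0006]]
disc 129.0 outer [ 0.4201 -0.2469] [0.026 0.053] hole [[ 0.4197 -0.2469  0.008 ]] 203
disc 170.0 outer [ 0.439  -0.2675] [0.057 0.039] hole [[ 0.4392 -0.2691  0.008 ]] 180
 tri outer [[ 0.4183 -0.2585 -0.0121  0.0139]]
```

Emit:
play_rows(motion=[{"az": -0.3,"hand": -1},{"az": -0.3,"hand": -1},{"az": -0.3,"hand": -1},{"az": -0.3,"hand": -1},{"az": -0.3,"hand": -1},{"az": -0.3,"hand": -1},{"az": -0.3,"hand": -1},{"az": -0.3,"hand": -1}], grip_force=60)

```text
schema error: expected keys dx, dy, dz, ax, ay, az, hand
```

Emit:
play_rows(motion=[{"dx": 0,"dy": 0,"dz": 0,"ax": 0,"ay": 0,"az": -0.3,"hand": -1},{"dx": 0,"dy": 0,"dz": 0,"ax": 0,"ay": 0,"az": -0.3,"hand": -1},{"dx": 0,"dy": 0,"dz": 0,"ax": 0,"ay": 0,"az": -0.3,"hand": -1},{"dx": 0,"dy": 0,"dz": 0,"ax": 0,"ay": 0,"az": -0.3,"hand": -1},{"dx": 0,"dy": 0,"dz": 0,"ax": 0,"ay": 0,"az": -0.3,"hand": -1},{"dx": 0,"dy": 0,"dz": 0,"ax": 0,"ay": 0,"az": -0.3,"hand": -1},{"dx": 0,"dy": 0,"dz": 0,"ax": 0,"ay": 0,"az": -0.3,"hand": -1},{"dx": 0,"dy": 0,"dz": 0,"ax": 0,"ay": 0,"az": -0.3,"hand": -1}], grip_force=60)

```text
time_s: 0.9
tcp_pos: [0.2244, -0.6097, 0.2418]
eef_rot: [-0.0, 0.711, 0.703, 0.0]
wrist_force: [-0.7, 0.1, 0.6]
finger_gap: 0.997
finger_force: 0.0
```

```bash
cat > go.py <<'E'
import sys; from h import *; from rig import r
# go.py x y z yawdeg : remaining shift in tool axes (units), turn about tool z
o=r.observe(); q=np.array(o['eef_rot']); M=R.from_quat(q[[1,2,3,0]])
yaw=np.degrees(np.arctan2(*M.as_matrix()[[1,0],0])); 
print('t',round(o['time_s'],2),'tcp',np.round(o['tcp_pos'],4),'yaw',round(yaw,2),'tilt',np.round(M.as_matrix()[:2,2],4),'q7',round(o['q'][6],2),'gap',round(o['finger_gap']*85,1),'F',np.round(o['wrist_force'],1),o['finger_force'])
if len(sys.argv)>1:
    x,y,z,w=map(float,sys.argv[1:]); d=np.array([x,y,z])-o['tcp_pos']
    dw=-np.radians((w-yaw+180)%360-180)/.5
    print('units now-frame',np.round(M.inv().apply(d)/.15,3),'az',round(dw,3),'; in target-yaw frame',np.round((M*R.from_rotvec([0,0,dw*.5])).inv().apply(d)/.15,3))
E
python3 go.py 0.4187 -0.264 0.1 90
python3 - <<'E'
from h import *
t=np.load('top0.npy',allow_pickle=True).item()
im=t['img'][210:255,340:395]
cv2.imwrite('pics/disc.png',cv2.resize(im,None,fx=10,fy=10,interpolation=cv2.INTER_CUBIC)[:,:,::-1])
E
```

```text
t 0.9 tcp [ 0.2244 -0.6097  0.2418] yaw 89.32 tilt [-0.0004  0.0009] q7 1.11 gap 84.8 F [-0.7  0.1  0.6] 0.0
units now-frame [2.319 1.268 0.947] az -0.024 ; in target-yaw frame [2.304 1.296 0.947]
```

View pics/disc.png

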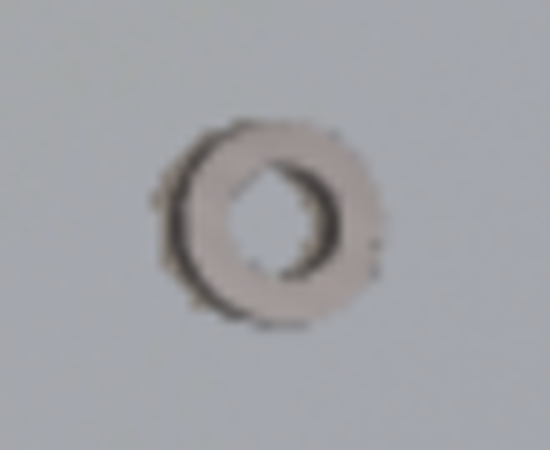

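The disc crop shows the top face centred at (286,223), with its dark side wall and shadow to the left.

Emit:
play_rows(motion=[{"dx": 0.288,"dy": 0.162,"dz": 0,"ax": 0,"ay": 0,"az": -0.024,"hand": -1},{"dx": 0.288,"dy": 0.162,"dz": 0,"ax": 0,"ay": 0,"az": 0,"hand": -1},{"dx": 0.288,"dy": 0.162,"dz": 0,"ax": 0,"ay": 0,"az": 0,"hand": -1},{"dx": 0.288,"dy": 0.162,"dz": 0,"ax": 0,"ay": 0,"az": 0,"hand": -1},{"dx": 0.288,"dy": 0.162,"dz": 0,"ax": 0,"ay": 0,"az": 0,"hand": -1},{"dx": 0.288,"dy": 0.162,"dz": 0,"ax": 0,"ay": 0,"az": 0,"hand": -1},{"dx": 0.288,"dy": 0.162,"dz": 0,"ax": 0,"ay": 0,"az": 0,"hand": -1},{"dx": 0.288,"dy": 0.162,"dz": 0,"ax": 0,"ay": 0,"az": 0,"hand": -1}])

```text
time_s: 1.7
tcp_pos: [0.422, -0.2639, 0.2422]
eef_rot: [0.0, 0.709, 0.705, -0.0]
wrist_force: [1.2, 0.1, 0.3]
finger_gap: 1.002
finger_force: 0.0
```

```bash
python3 - <<'E'
from h import *
t=np.load('top0.npy',allow_pickle=True).item()
print(plane(t,[(368.15,231.85)],.016))
E
python3 go.py 0.4187 -0.264 0.014 90
```

```text
[[ 0.4186639  -0.26726773  0.016     ]]
t 1.7 tcp [ 0.422  -0.2639  0.2422] yaw 89.64 tilt [-0.0002 -0.0002] q7 0.45 gap 85.2 F [1.2 0.1 0.3] 0.0
units now-frame [-1.000e-03 -2.200e-02  1.521e+00] az -0.012 ; in target-yaw frame [-0.    -0.022  1.521]
```

Emit:
play_rows(motion=[{"dx": -0.017,"dy": -0.022,"dz": 0.3,"ax": 0,"ay": 0,"az": -0.012,"hand": -1},{"dx": 0,"dy": 0,"dz": 0.3,"ax": 0,"ay": 0,"az": 0,"hand": -1},{"dx": 0,"dy": 0,"dz": 0.3,"ax": 0,"ay": 0,"az": 0,"hand": -1},{"dx": 0,"dy": 0,"dz": 0.3,"ax": 0,"ay": 0,"az": 0,"hand": -1},{"dx": 0,"dy": 0,"dz": 0.2,"ax": 0,"ay": 0,"az": 0,"hand": -1},{"dx": 0,"dy": 0,"dz": 0.1,"ax": 0,"ay": 0,"az": 0,"hand": -1},{"dx": 0,"dy": 0,"dz": 0,"ax": 0,"ay": 0,"az": 0,"hand": -1}])

```text
time_s: 2.4
tcp_pos: [0.4165, -0.2672, 0.0149]
eef_rot: [-0.002, 0.707, 0.707, -0.0]
wrist_force: [0.2, 0.1, -0.8]
finger_gap: 1.0
finger_force: 0.0
```

```bash
python3 go.py 0.4187 -0.2665 0.014 90
```

```text
t 2.4 tcp [ 0.4165 -0.2672  0.0149] yaw 90.01 tilt [-0.004  0.003] q7 0.35 gap 85.0 F [ 0.2  0.1 -0.8] 0.0
units now-frame [0.004 0.015 0.006] az 0.0 ; in target-yaw frame [0.004 0.015 0.006]
```

Emit:
play_rows(motion=[{"dx": 0,"dy": 0.012,"dz": 0.008,"ax": 0,"ay": 0,"az": 0,"hand": -1},{"dx": 0,"dy": 0,"dz": 0,"ax": 0,"ay": 0,"az": 0,"hand": 1},{"dx": 0,"dy": 0,"dz": 0,"ax": 0,"ay": 0,"az": 0,"hand": 1},{"dx": 0,"dy": 0,"dz": 0,"ax": 0,"ay": 0,"az": 0,"hand": 1},{"dx": 0,"dy": 0,"dz": 0,"ax": 0,"ay": 0,"az": 0,"hand": 1},{"dx": 0,"dy": 0,"dz": 0,"ax": 0,"ay": 0,"az": 0,"hand": 1},{"dx": 0,"dy": 0,"dz": 0,"ax": 0,"ay": 0,"az": 0,"hand": 1},{"dx": 0,"dy": 0,"dz": 0,"ax": 0,"ay": 0,"az": 0,"hand": 1}])

```text
time_s: 3.2
tcp_pos: [0.4205, -0.2688, 0.0178]
eef_rot: [0.001, 0.707, 0.707, -0.0]
wrist_force: [-4.7, 2.4, 14.0]
finger_gap: 0.617
finger_force: 60.2
```

```bash
python3 go.py 0.637 0.1045 0.1 90
```

```text
t 3.2 tcp [ 0.4205 -0.2688  0.0178] yaw 90.01 tilt [ 0.0008 -0.0015] q7 0.35 gap 52.4 F [-4.7  2.4 14. ] 60.17227314412594
units now-frame [ 2.488  1.444 -0.55 ] az 0.0 ; in target-yaw frame [ 2.488  1.444 -0.55 ]
```

Emit:
play_rows(motion=[{"dx": 0,"dy": 0,"dz": -0.1,"ax": 0,"ay": 0,"az": 0,"hand": 1},{"dx": 0,"dy": 0,"dz": -0.15,"ax": 0,"ay": 0,"az": 0,"hand": 1},{"dx": 0,"dy": 0,"dz": -0.15,"ax": 0,"ay": 0,"az": 0,"hand": 1},{"dx": 0,"dy": 0,"dz": -0.15,"ax": 0,"ay": 0,"az": 0,"hand": 1},{"dx": 0,"dy": 0,"dz": -0.1,"ax": 0,"ay": 0,"az": 0,"hand": 1},{"dx": 0,"dy": 0,"dz": 0,"ax": 0,"ay": 0,"az": 0,"hand": 1}])

```text
time_s: 3.8
tcp_pos: [0.4212, -0.2691, 0.116]
eef_rot: [0.002, 0.707, 0.707, 0.0]
wrist_force: [0.4, -0.3, -3.0]
finger_gap: 0.607
finger_force: 64.5
```

```bash
python3 go.py 0.637 0.1045 0.13 90
python3 - <<'E'
from rig import r; import cv2
for n in('top','scene'):
    s=r.snapshot(n)['img']
    a=s[170:290,290:450] if n=='top' else s[140:260,80:240]
    cv2.imwrite(f'pics/g_{n}.png',cv2.resize(a,(640,480),interpolation=cv2.INTER_CUBIC)[:,:,::-1])
E
```

```text
t 3.8 tcp [ 0.4212 -0.2691  0.116 ] yaw 89.99 tilt [ 0.0034 -0.0027] q7 0.41 gap 51.6 F [ 0.4 -0.3 -3. ] 64.45547629147768
units now-frame [ 2.49   1.439 -0.095] az -0.0 ; in target-yaw frame [ 2.49   1.439 -0.095]
```

View pics/g_scene.png

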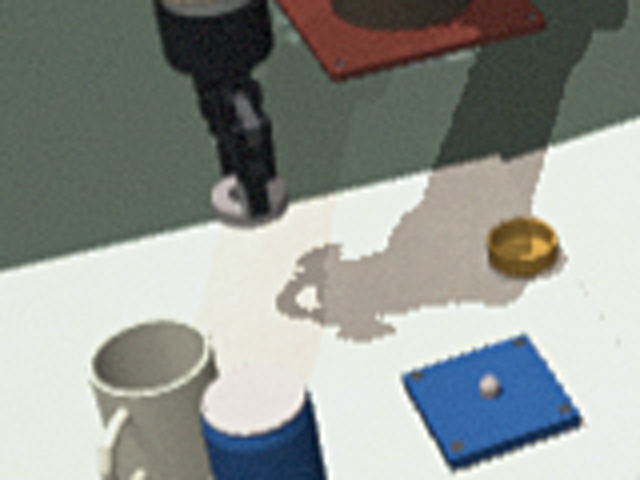

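The scene crop shows the disc held level, at (250,198).

Run:
```python
from h import *
s=np.load('scene0.npy',allow_pickle=True).item()
print(plane(s,[(142.0,189.1)],.106)); print(proj(s,[[.4212,-.2691,.106]]))
```

```text
[[ 0.42451419 -0.26852116  0.106     ]]
[[141.49595641 188.58705328]]
```

View pics/g_top.png

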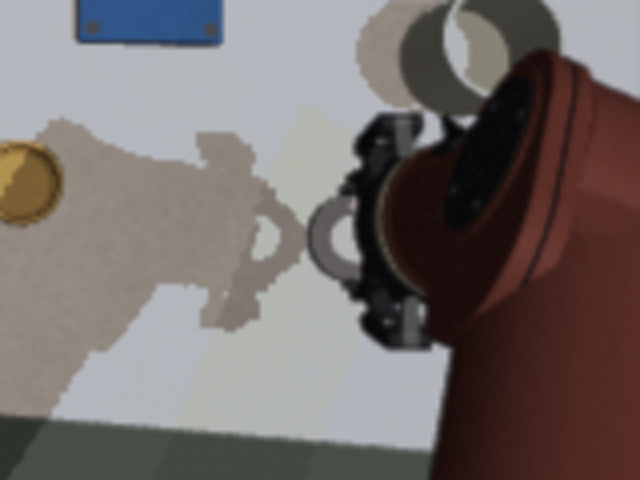

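The top crop shows the disc ring at about (345,238), centred between the fingers.

Emit:
play_rows(motion=[{"dx": 0.27,"dy": 0.155,"dz": -0.02,"ax": 0,"ay": 0,"az": 0,"hand": 1},{"dx": 0.27,"dy": 0.155,"dz": -0.02,"ax": 0,"ay": 0,"az": 0,"hand": 1},{"dx": 0.27,"dy": 0.155,"dz": -0.02,"ax": 0,"ay": 0,"az": 0,"hand": 1},{"dx": 0.27,"dy": 0.155,"dz": -0.02,"ax": 0,"ay": 0,"az": 0,"hand": 1},{"dx": 0.27,"dy": 0.155,"dz": 0,"ax": 0,"ay": 0,"az": 0,"hand": 1},{"dx": 0.27,"dy": 0.155,"dz": 0,"ax": 0,"ay": 0,"az": 0,"hand": 1},{"dx": 0.27,"dy": 0.155,"dz": 0,"ax": 0,"ay": 0,"az": 0,"hand": 1},{"dx": 0.27,"dy": 0.155,"dz": 0,"ax": 0,"ay": 0,"az": 0,"hand": 1}])

```text
time_s: 4.7
tcp_pos: [0.606, 0.0571, 0.124]
eef_rot: [-0.001, 0.707, 0.707, -0.001]
wrist_force: [1.3, -0.2, -3.0]
finger_gap: 0.609
finger_force: 64.4
```

Emit:
play_rows(motion=[{"dx": 0.2,"dy": 0.12,"dz": 0,"ax": 0,"ay": 0,"az": 0,"hand": 1},{"dx": 0.13,"dy": 0.08,"dz": 0,"ax": 0,"ay": 0,"az": 0,"hand": 1},{"dx": 0,"dy": 0,"dz": 0,"ax": 0,"ay": 0,"az": 0,"hand": 1},{"dx": 0,"dy": 0,"dz": 0,"ax": 0,"ay": 0,"az": 0,"hand": 1}])

```text
time_s: 5.1
tcp_pos: [0.6352, 0.1054, 0.1239]
eef_rot: [-0.001, 0.707, 0.707, -0.001]
wrist_force: [1.2, -0.6, -2.3]
finger_gap: 0.609
finger_force: 64.4
```

```bash
python3 go.py 0.637 0.1045 0.036 90
```

```text
t 5.1 tcp [0.6352 0.1054 0.1239] yaw 90.06 tilt [-0.0026 -0.0001] q7 -0.44 gap 51.8 F [ 1.2 -0.6 -2.3] 64.43279050290585
units now-frame [-0.006  0.013  0.586] az 0.002 ; in target-yaw frame [-0.006  0.013  0.586]
```

Emit:
play_rows(motion=[{"dx": -0.005,"dy": 0.005,"dz": 0.2,"ax": 0,"ay": 0,"az": 0,"hand": 1},{"dx": 0,"dy": 0,"dz": 0.2,"ax": 0,"ay": 0,"az": 0,"hand": 1},{"dx": 0,"dy": 0,"dz": 0.1,"ax": 0,"ay": 0,"az": 0,"hand": 1},{"dx": 0,"dy": 0,"dz": 0.05,"ax": 0,"ay": 0,"az": 0,"hand": 1},{"dx": 0,"dy": 0,"dz": 0.03,"ax": 0,"ay": 0,"az": 0,"hand": 1},{"dx": 0,"dy": 0,"dz": 0.01,"ax": 0,"ay": 0,"az": 0,"hand": 1},{"dx": 0,"dy": 0,"dz": 0,"ax": 0,"ay": 0,"az": 0,"hand": 1}])

```text
time_s: 5.8
tcp_pos: [0.6374, 0.1045, 0.038]
eef_rot: [0.0, 0.707, 0.707, 0.001]
wrist_force: [0.2, 0.2, -2.8]
finger_gap: 0.607
finger_force: 64.4
```

```bash
python3 go.py 0.637 0.1045 0.034 90
```

```text
t 5.8 tcp [0.6374 0.1045 0.038 ] yaw 89.99 tilt [0.0013 0.0002] q7 -0.48 gap 51.6 F [ 0.2  0.2 -2.8] 64.41280195489526
units now-frame [ 0.    -0.003  0.027] az -0.0 ; in target-yaw frame [ 0.    -0.003  0.027]
```

Emit:
play_rows(motion=[{"dx": 0,"dy": 0,"dz": 0.013,"ax": 0,"ay": 0,"az": 0,"hand": 1},{"dx": 0,"dy": 0,"dz": 0.01,"ax": 0,"ay": 0,"az": 0,"hand": 1},{"dx": 0,"dy": 0,"dz": 0.005,"ax": 0,"ay": 0,"az": 0,"hand": 1},{"dx": 0,"dy": 0,"dz": 0,"ax": 0,"ay": 0,"az": 0,"hand": 1},{"dx": 0,"dy": 0,"dz": 0,"ax": 0,"ay": 0,"az": 0,"hand": 1}])

```text
time_s: 6.3
tcp_pos: [0.6372, 0.1045, 0.0341]
eef_rot: [0.0, 0.707, 0.707, 0.0]
wrist_force: [-1.8, -0.8, 6.4]
finger_gap: 0.614
finger_force: 65.3
```

Emit:
play_rows(motion=[{"dx": 0,"dy": 0,"dz": 0,"ax": 0,"ay": 0,"az": 0,"hand": -1},{"dx": 0,"dy": 0,"dz": 0,"ax": 0,"ay": 0,"az": 0,"hand": -1},{"dx": 0,"dy": 0,"dz": 0,"ax": 0,"ay": 0,"az": 0,"hand": -1},{"dx": 0,"dy": 0,"dz": 0,"ax": 0,"ay": 0,"az": 0,"hand": -1},{"dx": 0,"dy": 0,"dz": -0.1,"ax": 0,"ay": 0,"az": 0,"hand": -1},{"dx": 0,"dy": 0,"dz": -0.2,"ax": 0,"ay": 0,"az": 0,"hand": -1},{"dx": 0,"dy": 0,"dz": -0.3,"ax": 0,"ay": 0,"az": 0,"hand": -1},{"dx": 0,"dy": 0,"dz": 0,"ax": 0,"ay": 0,"az": 0,"hand": -1}])

```text
time_s: 7.1
tcp_pos: [0.6402, 0.1058, 0.1306]
eef_rot: [0.003, 0.707, 0.707, 0.004]
wrist_force: [0.2, 0.6, 0.8]
finger_gap: 1.0
finger_force: 0.0
```

```bash
python3 go.py 0.5346 0.3495 0.1 82.1
```

```text
t 7.1 tcp [0.6402 0.1058 0.1306] yaw 90.01 tilt [0.01   0.0019] q7 -0.44 gap 85.0 F [0.2 0.6 0.8] 0.0
units now-frame [ 1.624 -0.706  0.2  ] az 0.276 ; in target-yaw frame [ 1.512 -0.923  0.2  ]
```

Emit:
play_rows(motion=[{"dx": 0,"dy": 0,"dz": 0,"ax": 0,"ay": 0,"az": 0.276,"hand": -1},{"dx": 0.252,"dy": -0.154,"dz": 0,"ax": 0,"ay": 0,"az": 0,"hand": -1},{"dx": 0.252,"dy": -0.154,"dz": 0,"ax": 0,"ay": 0,"az": 0,"hand": -1},{"dx": 0.252,"dy": -0.154,"dz": 0,"ax": 0,"ay": 0,"az": 0,"hand": -1},{"dx": 0.252,"dy": -0.154,"dz": 0,"ax": 0,"ay": 0,"az": 0,"hand": -1},{"dx": 0.252,"dy": -0.154,"dz": 0,"ax": 0,"ay": 0,"az": 0,"hand": -1},{"dx": 0.252,"dy": -0.154,"dz": 0.1,"ax": 0,"ay": 0,"az": 0,"hand": -1},{"dx": 0,"dy": 0,"dz": 0.1,"ax": 0,"ay": 0,"az": 0,"hand": -1}])

```text
time_s: 7.9
tcp_pos: [0.5264, 0.3563, 0.0948]
eef_rot: [-0.002, 0.751, 0.66, 0.002]
wrist_force: [-0.6, -0.4, -0.7]
finger_gap: 0.999
finger_force: 0.0
```

```bash
python3 go.py 0.5346 0.3495 0.017 82.1
```

```text
t 7.9 tcp [0.5264 0.3563 0.0948] yaw 82.65 tilt [0.0005 0.0055] q7 -1.03 gap 84.9 F [-0.6 -0.4 -0.7] 0.0
units now-frame [-0.041  0.06   0.518] az 0.019 ; in target-yaw frame [-0.041  0.061  0.518]
```

Emit:
play_rows(motion=[{"dx": 0,"dy": 0,"dz": 0,"ax": 0,"ay": 0,"az": 0,"hand": -1},{"dx": 0,"dy": 0,"dz": 0,"ax": 0,"ay": 0,"az": 0,"hand": -1}])

```text
time_s: 8.1
tcp_pos: [0.5315, 0.347, 0.0935]
eef_rot: [0.0, 0.755, 0.656, -0.0]
wrist_force: [0.8, 0.5, 0.1]
finger_gap: 0.999
finger_force: 0.0
```

```bash
python3 go.py 0.5346 0.3495 0.017 82.1
```

```text
t 8.1 tcp [0.5315 0.347  0.0935] yaw 82.02 tilt [ 0.0003 -0.0007] q7 -1.03 gap 84.9 F [0.8 0.5 0.1] 0.0
units now-frame [0.019 0.018 0.51 ] az -0.003 ; in target-yaw frame [0.019 0.018 0.51 ]
```

Emit:
play_rows(motion=[{"dx": 0.019,"dy": 0.018,"dz": 0.15,"ax": 0,"ay": 0,"az": 0,"hand": -1},{"dx": 0,"dy": 0,"dz": 0.18,"ax": 0,"ay": 0,"az": 0,"hand": -1},{"dx": 0,"dy": 0,"dz": 0.12,"ax": 0,"ay": 0,"az": 0,"hand": -1},{"dx": 0,"dy": 0,"dz": 0.06,"ax": 0,"ay": 0,"az": 0,"hand": -1},{"dx": 0,"dy": 0,"dz": 0,"ax": 0,"ay": 0,"az": 0,"hand": -1},{"dx": 0,"dy": 0,"dz": 0,"ax": 0,"ay": 0,"az": 0,"hand": -1},{"dx": 0,"dy": 0,"dz": 0,"ax": 0,"ay": 0,"az": 0,"hand": -1}])

```text
time_s: 8.8
tcp_pos: [0.5345, 0.3511, 0.0178]
eef_rot: [0.0, 0.754, 0.657, 0.001]
wrist_force: [-0.7, 0.1, 0.6]
finger_gap: 0.998
finger_force: 0.0
```

```bash
python3 go.py 0.5346 0.3495 0.017 82.1
```

```text
t 8.8 tcp [0.5345 0.3511 0.0178] yaw 82.09 tilt [0.0016 0.0011] q7 -1.07 gap 84.9 F [-0.7  0.1  0.6] 0.0
units now-frame [-0.01   0.002  0.005] az -0.0 ; in target-yaw frame [-0.01   0.002  0.005]
```

Emit:
play_rows(motion=[{"dx": -0.01,"dy": 0,"dz": 0,"ax": 0,"ay": 0,"az": 0,"hand": -1},{"dx": 0,"dy": 0,"dz": 0,"ax": 0,"ay": 0,"az": 0,"hand": 1},{"dx": 0,"dy": 0,"dz": 0,"ax": 0,"ay": 0,"az": 0,"hand": 1},{"dx": 0,"dy": 0,"dz": 0,"ax": 0,"ay": 0,"az": 0,"hand": 1},{"dx": 0,"dy": 0,"dz": 0,"ax": 0,"ay": 0,"az": 0,"hand": 1},{"dx": 0,"dy": 0,"dz": 0,"ax": 0,"ay": 0,"az": 0,"hand": 1},{"dx": 0,"dy": 0,"dz": 0,"ax": 0,"ay": 0,"az": 0,"hand": 1},{"dx": 0,"dy": 0,"dz": 0,"ax": 0,"ay": 0,"az": 0,"hand": 1}])

```text
time_s: 9.6
tcp_pos: [0.534, 0.3492, 0.0173]
eef_rot: [0.0, 0.754, 0.657, 0.0]
wrist_force: [-0.6, -0.7, 5.9]
finger_gap: 0.631
finger_force: 63.1
```

```bash
python3 go.py 0.6115 -0.1603 0.13 90
```

```text
t 9.6 tcp [0.534  0.3492 0.0173] yaw 82.08 tilt [0.0009 0.0001] q7 -1.07 gap 53.6 F [-0.6 -0.7  5.9] 63.09982895851135
units now-frame [-3.293  0.98  -0.751] az -0.276 ; in target-yaw frame [-3.396  0.517 -0.751]
```

Emit:
play_rows(motion=[{"dx": 0,"dy": 0,"dz": -0.1,"ax": 0,"ay": 0,"az": 0,"hand": 1},{"dx": 0,"dy": 0,"dz": -0.2,"ax": 0,"ay": 0,"az": 0,"hand": 1},{"dx": 0,"dy": 0,"dz": -0.25,"ax": 0,"ay": 0,"az": 0,"hand": 1},{"dx": 0,"dy": 0,"dz": -0.2,"ax": 0,"ay": 0,"az": -0.138,"hand": 1},{"dx": 0,"dy": 0,"dz": 0,"ax": 0,"ay": 0,"az": -0.138,"hand": 1},{"dx": -0.15,"dy": 0.023,"dz": 0,"ax": 0,"ay": 0,"az": 0,"hand": 1},{"dx": -0.3,"dy": 0.046,"dz": 0,"ax": 0,"ay": 0,"az": 0,"hand": 1},{"dx": -0.3,"dy": 0.046,"dz": 0,"ax": 0,"ay": 0,"az": 0,"hand": 1}])

```text
time_s: 10.4
tcp_pos: [0.5502, 0.2362, 0.1295]
eef_rot: [-0.0, 0.706, 0.708, 0.0]
wrist_force: [0.3, -0.0, -3.3]
finger_gap: 0.625
finger_force: 64.7
```

Emit:
play_rows(motion=[{"dx": -0.3,"dy": 0.046,"dz": 0,"ax": 0,"ay": 0,"az": 0,"hand": 1},{"dx": -0.3,"dy": 0.046,"dz": 0,"ax": 0,"ay": 0,"az": 0,"hand": 1},{"dx": -0.3,"dy": 0.046,"dz": 0,"ax": 0,"ay": 0,"az": 0,"hand": 1},{"dx": -0.3,"dy": 0.046,"dz": 0,"ax": 0,"ay": 0,"az": 0,"hand": 1},{"dx": -0.3,"dy": 0.046,"dz": 0,"ax": 0,"ay": 0,"az": 0,"hand": 1},{"dx": -0.3,"dy": 0.046,"dz": 0,"ax": 0,"ay": 0,"az": 0,"hand": 1},{"dx": -0.3,"dy": 0.046,"dz": 0,"ax": 0,"ay": 0,"az": 0,"hand": 1},{"dx": -0.3,"dy": 0.046,"dz": 0,"ax": 0,"ay": 0,"az": 0,"hand": 1}])

```text
time_s: 11.2
tcp_pos: [0.6058, -0.1251, 0.1297]
eef_rot: [-0.0, 0.707, 0.707, 0.0]
wrist_force: [0.6, 0.0, -3.0]
finger_gap: 0.627
finger_force: 64.7
```

Emit:
play_rows(motion=[{"dx": -0.2,"dy": 0.03,"dz": 0,"ax": 0,"ay": 0,"az": 0,"hand": 1},{"dx": -0.05,"dy": 0,"dz": 0,"ax": 0,"ay": 0,"az": 0,"hand": 1},{"dx": 0,"dy": 0,"dz": 0,"ax": 0,"ay": 0,"az": 0,"hand": 1},{"dx": 0,"dy": 0,"dz": 0,"ax": 0,"ay": 0,"az": 0,"hand": 1},{"dx": 0,"dy": 0,"dz": 0,"ax": 0,"ay": 0,"az": 0,"hand": 1}])

```text
time_s: 11.7
tcp_pos: [0.6106, -0.1586, 0.1292]
eef_rot: [-0.0, 0.706, 0.708, 0.0]
wrist_force: [-0.4, 0.1, -3.9]
finger_gap: 0.626
finger_force: 64.7
```

```bash
python3 go.py 0.6115 -0.1603 0.037 90
```

```text
t 11.7 tcp [ 0.6106 -0.1586  0.1292] yaw 90.16 tilt [0.0001 0.0008] q7 0.02 gap 53.2 F [-0.4  0.1 -3.9] 64.74202394485474
units now-frame [-0.012  0.006  0.615] az 0.005 ; in target-yaw frame [-0.012  0.006  0.615]
```

Emit:
play_rows(motion=[{"dx": -0.012,"dy": 0.006,"dz": 0.2,"ax": 0,"ay": 0,"az": 0,"hand": 1},{"dx": 0,"dy": 0,"dz": 0.2,"ax": 0,"ay": 0,"az": 0,"hand": 1},{"dx": 0,"dy": 0,"dz": 0.13,"ax": 0,"ay": 0,"az": 0,"hand": 1},{"dx": 0,"dy": 0,"dz": 0.07,"ax": 0,"ay": 0,"az": 0,"hand": 1},{"dx": 0,"dy": 0,"dz": 0.015,"ax": 0,"ay": 0,"az": 0,"hand": 1},{"dx": 0,"dy": 0,"dz": 0.01,"ax": 0,"ay": 0,"az": 0,"hand": 1},{"dx": 0,"dy": 0,"dz": 0.01,"ax": 0,"ay": 0,"az": 0,"hand": 1},{"dx": 0,"dy": 0,"dz": 0,"ax": 0,"ay": 0,"az": 0,"hand": 1}])

```text
time_s: 12.5
tcp_pos: [0.612, -0.1628, 0.0346]
eef_rot: [0.001, 0.707, 0.707, 0.0]
wrist_force: [-0.0, -0.2, -3.9]
finger_gap: 0.623
finger_force: 64.7
```

Emit:
play_rows(motion=[{"dx": 0,"dy": 0,"dz": 0,"ax": 0,"ay": 0,"az": 0,"hand": 1}])

```text
time_s: 12.6
tcp_pos: [0.6118, -0.1629, 0.0344]
eef_rot: [0.0, 0.707, 0.707, 0.0]
wrist_force: [-0.6, 0.6, -3.4]
finger_gap: 0.629
finger_force: 64.7
```

```bash
python3 go.py 0.6115 -0.1603 0.033 90
```

```text
t 12.6 tcp [ 0.6118 -0.1629  0.0344] yaw 89.99 tilt [ 0.001  -0.0003] q7 -0.02 gap 53.4 F [-0.6  0.6 -3.4] 64.71469044685364
units now-frame [ 0.017 -0.002  0.009] az -0.0 ; in target-yaw frame [ 0.017 -0.002  0.009]
```

Emit:
play_rows(motion=[{"dx": 0.015,"dy": 0,"dz": 0.007,"ax": 0,"ay": 0,"az": 0,"hand": 1},{"dx": 0,"dy": 0,"dz": 0.007,"ax": 0,"ay": 0,"az": 0,"hand": 1},{"dx": 0,"dy": 0,"dz": 0,"ax": 0,"ay": 0,"az": 0,"hand": 1},{"dx": 0,"dy": 0,"dz": 0,"ax": 0,"ay": 0,"az": 0,"hand": 1}])

```text
time_s: 13.0
tcp_pos: [0.6119, -0.1612, 0.0333]
eef_rot: [0.001, 0.707, 0.707, -0.0]
wrist_force: [-6.1, -0.7, 9.6]
finger_gap: 0.629
finger_force: 66.2
```

```bash
python3 go.py 0.6115 -0.1603 0.033 90
```

```text
t 13.0 tcp [ 0.6119 -0.1612  0.0333] yaw 89.97 tilt [ 0.001  -0.0014] q7 -0.03 gap 53.4 F [-6.1 -0.7  9.6] 66.20598793029785
units now-frame [ 0.006 -0.002  0.002] az -0.001 ; in target-yaw frame [ 0.006 -0.002  0.002]
```

Seated. I'll release it and rise.

Emit:
play_rows(motion=[{"dx": 0,"dy": 0,"dz": 0,"ax": 0,"ay": 0,"az": 0,"hand": -1},{"dx": 0,"dy": 0,"dz": 0,"ax": 0,"ay": 0,"az": 0,"hand": -1},{"dx": 0,"dy": 0,"dz": 0,"ax": 0,"ay": 0,"az": 0,"hand": -1},{"dx": 0,"dy": 0,"dz": 0,"ax": 0,"ay": 0,"az": 0,"hand": -1},{"dx": 0,"dy": 0,"dz": -0.1,"ax": 0,"ay": 0,"az": 0,"hand": -1},{"dx": 0,"dy": 0,"dz": -0.25,"ax": 0,"ay": 0,"az": 0,"hand": -1},{"dx": 0,"dy": 0,"dz": -0.3,"ax": 0,"ay": 0,"az": 0,"hand": -1},{"dx": 0,"dy": 0,"dz": 0,"ax": 0,"ay": 0,"az": 0,"hand": -1}])

```text
time_s: 13.8
tcp_pos: [0.6152, -0.1607, 0.1369]
eef_rot: [0.005, 0.707, 0.707, 0.003]
wrist_force: [0.3, 0.4, 0.6]
finger_gap: 1.001
finger_force: 0.0
```

```bash
python3 go.py 0.4457 0.0877 0.1 90
```

```text
t 13.8 tcp [ 0.6152 -0.1607  0.1369] yaw 90.01 tilt [ 0.0103 -0.0025] q7 0.02 gap 85.0 F [0.3 0.4 0.6] 0.0
units now-frame [ 1.657 -1.132  0.23 ] az 0.0 ; in target-yaw frame [ 1.657 -1.133  0.23 ]
```

Emit:
play_rows(motion=[{"dx": 0.235,"dy": -0.16,"dz": 0,"ax": 0,"ay": 0,"az": 0,"hand": -1},{"dx": 0.235,"dy": -0.16,"dz": 0,"ax": 0,"ay": 0,"az": 0,"hand": -1},{"dx": 0.235,"dy": -0.16,"dz": 0,"ax": 0,"ay": 0,"az": 0,"hand": -1},{"dx": 0.235,"dy": -0.16,"dz": 0,"ax": 0,"ay": 0,"az": 0,"hand": -1},{"dx": 0.235,"dy": -0.16,"dz": 0,"ax": 0,"ay": 0,"az": 0,"hand": -1},{"dx": 0.235,"dy": -0.16,"dz": 0,"ax": 0,"ay": 0,"az": 0,"hand": -1},{"dx": 0.235,"dy": -0.16,"dz": 0,"ax": 0,"ay": 0,"az": 0,"hand": -1},{"dx": 0,"dy": 0,"dz": 0,"ax": 0,"ay": 0,"az": 0,"hand": -1}])

```text
time_s: 14.6
tcp_pos: [0.441, 0.091, 0.1302]
eef_rot: [0.0, 0.705, 0.71, 0.0]
wrist_force: [0.4, 0.6, -0.0]
finger_gap: 0.996
finger_force: 0.0
```

Emit:
play_rows(motion=[{"dx": 0,"dy": 0,"dz": 0,"ax": 0,"ay": 0,"az": 0,"hand": -1},{"dx": 0,"dy": 0,"dz": 0,"ax": 0,"ay": 0,"az": 0,"hand": -1}])

```text
time_s: 14.8
tcp_pos: [0.4442, 0.0855, 0.1296]
eef_rot: [0.0, 0.707, 0.707, 0.0]
wrist_force: [0.1, -0.1, -0.5]
finger_gap: 0.997
finger_force: 0.0
```

```bash
python3 go.py 0.4457 0.0877 0.035 90
```

```text
t 14.8 tcp [0.4442 0.0855 0.1296] yaw 89.94 tilt [ 0.0011 -0.0003] q7 -0.33 gap 84.7 F [ 0.1 -0.1 -0.5] 0.0
units now-frame [0.015 0.01  0.631] az -0.002 ; in target-yaw frame [0.015 0.01  0.631]
```

Emit:
play_rows(motion=[{"dx": 0.015,"dy": 0.01,"dz": 0.2,"ax": 0,"ay": 0,"az": 0,"hand": -1},{"dx": 0,"dy": 0,"dz": 0.25,"ax": 0,"ay": 0,"az": 0,"hand": -1},{"dx": 0,"dy": 0,"dz": 0.15,"ax": 0,"ay": 0,"az": 0,"hand": -1},{"dx": 0,"dy": 0,"dz": 0.08,"ax": 0,"ay": 0,"az": 0,"hand": -1},{"dx": 0,"dy": 0,"dz": 0,"ax": 0,"ay": 0,"az": 0,"hand": -1},{"dx": 0,"dy": 0,"dz": 0,"ax": 0,"ay": 0,"az": 0,"hand": -1},{"dx": 0,"dy": 0,"dz": 0,"ax": 0,"ay": 0,"az": 0,"hand": -1}])

```text
time_s: 15.5
tcp_pos: [0.4461, 0.0885, 0.0283]
eef_rot: [0.001, 0.707, 0.707, 0.001]
wrist_force: [-0.7, -0.5, -0.4]
finger_gap: 0.998
finger_force: 0.0
```

```bash
python3 go.py 0.4457 0.0877 0.028 90
```

```text
t 15.5 tcp [0.4461 0.0885 0.0283] yaw 89.97 tilt [0.0021 0.0001] q7 -0.47 gap 84.8 F [-0.7 -0.5 -0.4] 0.0
units now-frame [-0.006 -0.002  0.002] az -0.001 ; in target-yaw frame [-0.006 -0.002  0.002]
```

Emit:
play_rows(motion=[{"dx": -0.005,"dy": 0,"dz": 0,"ax": 0,"ay": 0,"az": 0,"hand": 1},{"dx": 0,"dy": 0,"dz": 0,"ax": 0,"ay": 0,"az": 0,"hand": 1},{"dx": 0,"dy": 0,"dz": 0,"ax": 0,"ay": 0,"az": 0,"hand": 1},{"dx": 0,"dy": 0,"dz": 0,"ax": 0,"ay": 0,"az": 0,"hand": 1},{"dx": 0,"dy": 0,"dz": 0,"ax": 0,"ay": 0,"az": 0,"hand": 1},{"dx": 0,"dy": 0,"dz": 0,"ax": 0,"ay": 0,"az": 0,"hand": 1},{"dx": 0,"dy": 0,"dz": 0,"ax": 0,"ay": 0,"az": 0,"hand": 1},{"dx": 0,"dy": 0,"dz": 0,"ax": 0,"ay": 0,"az": 0,"hand": 1}])

```text
time_s: 16.3
tcp_pos: [0.4451, 0.0877, 0.0277]
eef_rot: [0.0, 0.707, 0.707, -0.0]
wrist_force: [-2.8, -1.6, 8.9]
finger_gap: 0.459
finger_force: 59.2
```

```bash
python3 go.py 0.6115 -0.1603 0.14 90
cat >> meas.py <<'E'
def hole(s,c,z,k=17,bright=True):
    """pixel centroid (800px coords seed) of hole in plate/disc/tops at current picture"""
    pass
E
python3 - <<'E'
import sys; sys.path.insert(0,'.')
from meas import *; from rig import r
t=r.snapshot('top'); s=r.snapshot('scene')
np.save('top1.npy',t,allow_pickle=True);np.save('scene1.npy',s,allow_pickle=True)
a=[cv2.resize(q['img'][y:y+45,x:x+60],(400,300),interpolation=cv2.INTER_CUBIC) for q,x,y in((t,300,140),(s,172,213),(t,203,130),(s,253,190))]
cv2.imwrite('pics/jigs.png',np.vstack([np.hstack(a[:2]),np.hstack(a[2:])])[:,:,::-1])
E
```

```text
t 16.3 tcp [0.4451 0.0877 0.0277] yaw 90.0 tilt [ 0.0003 -0.0006] q7 -0.47 gap 39.0 F [-2.8 -1.6  8.9] 59.177683889865875
units now-frame [-1.654  1.11  -0.747] az -0.0 ; in target-yaw frame [-1.654  1.109 -0.747]
```

View pics/jigs.png

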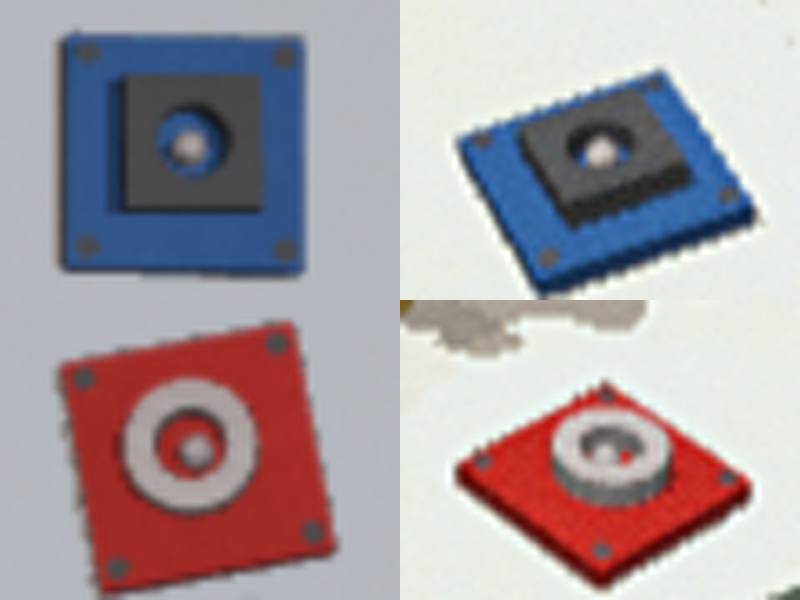

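The crops show the plate around the blue pin, with its top face centred at (192,142), and the disc around the red pin, with its top face centred at (190,446).

Run:
```python
from h import *
t=np.load('top1.npy',allow_pickle=True).item();s=np.load('scene1.npy',allow_pickle=True).item()
f=lambda x,y,a,b:(a+x/6.667-.42,b+y/6.667-.42)
print('plate',plane(t,[f(192.5,142.5,300,140)],.032),'bluebed',plane(t,[f(186.3,151,300,140)],.016))
print('disc',plane(t,[f(189.5,146,203,130)],.032),'redbed',plane(t,[f(197,156,203,130)],.016))
print('disc scene',plane(s,[f(212.5,145,253,190)],.032),'tri',tri(t,[f(189.5,146,203,130)],s,[f(212.5,145,253,190)]))
print('plate tri',tri(t,[f(192.5,142.5,300,140)],s,[f(203,152,172,213)]))
```

```text
plate [[ 0.61111744 -0.16046216  0.032     ]] bluebed [[ 0.61082088 -0.16062219  0.016     ]]
disc [[0.63659784 0.10646744 0.032     ]] redbed [[0.63601873 0.10415027 0.016     ]]
disc scene [[0.64129596 0.10477972 0.032     ]] tri [[0.63760654 0.10699683 0.02847466 0.0007846 ]]
plate tri [[ 0.61299315 -0.16112492  0.02433062  0.00148143]]
```

Emit:
play_rows(motion=[{"dx": 0,"dy": 0,"dz": -0.1,"ax": 0,"ay": 0,"az": 0,"hand": 1},{"dx": 0,"dy": 0,"dz": -0.25,"ax": 0,"ay": 0,"az": 0,"hand": 1},{"dx": 0,"dy": 0,"dz": -0.25,"ax": 0,"ay": 0,"az": 0,"hand": 1},{"dx": 0,"dy": 0,"dz": -0.15,"ax": 0,"ay": 0,"az": 0,"hand": 1},{"dx": -0.12,"dy": 0.08,"dz": 0,"ax": 0,"ay": 0,"az": 0,"hand": 1},{"dx": -0.23,"dy": 0.15,"dz": 0,"ax": 0,"ay": 0,"az": 0,"hand": 1},{"dx": -0.23,"dy": 0.16,"dz": 0,"ax": 0,"ay": 0,"az": 0,"hand": 1},{"dx": -0.23,"dy": 0.16,"dz": 0,"ax": 0,"ay": 0,"az": 0,"hand": 1}])

```text
time_s: 17.2
tcp_pos: [0.5279, -0.0352, 0.1395]
eef_rot: [0.0, 0.707, 0.707, -0.0]
wrist_force: [0.4, 1.1, -3.2]
finger_gap: 0.453
finger_force: 61.0
```

Emit:
play_rows(motion=[{"dx": -0.23,"dy": 0.15,"dz": 0,"ax": 0,"ay": 0,"az": 0,"hand": 1},{"dx": -0.23,"dy": 0.15,"dz": 0,"ax": 0,"ay": 0,"az": 0,"hand": 1},{"dx": -0.23,"dy": 0.16,"dz": 0,"ax": 0,"ay": 0,"az": 0,"hand": 1},{"dx": -0.1,"dy": 0.07,"dz": 0,"ax": 0,"ay": 0,"az": 0,"hand": 1},{"dx": -0.04,"dy": 0.03,"dz": 0,"ax": 0,"ay": 0,"az": 0,"hand": 1},{"dx": 0,"dy": 0,"dz": 0,"ax": 0,"ay": 0,"az": 0,"hand": 1},{"dx": 0,"dy": 0,"dz": 0,"ax": 0,"ay": 0,"az": 0,"hand": 1},{"dx": 0,"dy": 0,"dz": 0,"ax": 0,"ay": 0,"az": 0,"hand": 1}])

```text
time_s: 18.0
tcp_pos: [0.611, -0.1565, 0.1398]
eef_rot: [-0.0, 0.706, 0.708, 0.0]
wrist_force: [0.3, 0.6, -3.1]
finger_gap: 0.456
finger_force: 61.1
```

```bash
python3 go.py 0.6115 -0.1603 0.064 90
```

```text
t 18.0 tcp [ 0.611  -0.1565  0.1398] yaw 90.12 tilt [-0.0002  0.0003] q7 0.02 gap 38.7 F [ 0.3  0.6 -3.1] 61.10344022512436
units now-frame [-0.026  0.003  0.505] az 0.004 ; in target-yaw frame [-0.026  0.003  0.505]
```

Emit:
play_rows(motion=[{"dx": -0.024,"dy": 0.003,"dz": 0.18,"ax": 0,"ay": 0,"az": 0,"hand": 1},{"dx": 0,"dy": 0,"dz": 0.18,"ax": 0,"ay": 0,"az": 0,"hand": 1},{"dx": 0,"dy": 0,"dz": 0.1,"ax": 0,"ay": 0,"az": 0,"hand": 1},{"dx": 0,"dy": 0,"dz": 0.04,"ax": 0,"ay": 0,"az": 0,"hand": 1},{"dx": 0,"dy": 0,"dz": 0.01,"ax": 0,"ay": 0,"az": 0,"hand": 1},{"dx": 0,"dy": 0,"dz": 0,"ax": 0,"ay": 0,"az": 0,"hand": 1},{"dx": 0,"dy": 0,"dz": 0,"ax": 0,"ay": 0,"az": 0,"hand": 1},{"dx": 0,"dy": 0,"dz": 0,"ax": 0,"ay": 0,"az": 0,"hand": 1}])

```text
time_s: 18.8
tcp_pos: [0.6124, -0.1619, 0.0641]
eef_rot: [0.001, 0.707, 0.707, 0.0]
wrist_force: [-0.6, 0.2, -2.6]
finger_gap: 0.458
finger_force: 61.1
```

```bash
python3 go.py 0.6115 -0.1605 0.0597 90
```

```text
t 18.8 tcp [ 0.6124 -0.1619  0.0641] yaw 89.99 tilt [ 0.0014 -0.0004] q7 -0.01 gap 38.9 F [-0.6  0.2 -2.6] 61.11548066139221
units now-frame [ 0.01  -0.006  0.029] az -0.0 ; in target-yaw frame [ 0.01  -0.006  0.029]
```

Emit:
play_rows(motion=[{"dx": 0.01,"dy": -0.006,"dz": 0.015,"ax": 0,"ay": 0,"az": 0,"hand": 1},{"dx": 0,"dy": 0,"dz": 0.01,"ax": 0,"ay": 0,"az": 0,"hand": 1},{"dx": 0,"dy": 0,"dz": 0.006,"ax": 0,"ay": 0,"az": 0,"hand": 1},{"dx": 0,"dy": 0,"dz": 0,"ax": 0,"ay": 0,"az": 0,"hand": 1},{"dx": 0,"dy": 0,"dz": 0,"ax": 0,"ay": 0,"az": 0,"hand": 1}])

```text
time_s: 19.3
tcp_pos: [0.6111, -0.1601, 0.0599]
eef_rot: [0.0, 0.707, 0.707, -0.0]
wrist_force: [-6.7, 1.1, 10.0]
finger_gap: 0.456
finger_force: 62.5
```

```bash
python3 go.py 0.6115 -0.1605 0.0597 90
```

```text
t 19.3 tcp [ 0.6111 -0.1601  0.0599] yaw 90.01 tilt [ 0.0003 -0.0004] q7 -0.02 gap 38.8 F [-6.7  1.1 10. ] 62.47114956378937
units now-frame [-0.003  0.003  0.001] az 0.0 ; in target-yaw frame [-0.003  0.003  0.001]
```

Emit:
play_rows(motion=[{"dx": 0,"dy": 0,"dz": 0,"ax": 0,"ay": 0,"az": 0,"hand": -1},{"dx": 0,"dy": 0,"dz": 0,"ax": 0,"ay": 0,"az": 0,"hand": -1},{"dx": 0,"dy": 0,"dz": 0,"ax": 0,"ay": 0,"az": 0,"hand": -1},{"dx": 0,"dy": 0,"dz": 0,"ax": 0,"ay": 0,"az": 0,"hand": -1},{"dx": 0,"dy": 0,"dz": -0.1,"ax": 0,"ay": 0,"az": 0,"hand": -1},{"dx": 0,"dy": 0,"dz": -0.25,"ax": 0,"ay": 0,"az": 0,"hand": -1},{"dx": 0,"dy": 0,"dz": -0.3,"ax": 0,"ay": 0,"az": 0,"hand": -1},{"dx": 0,"dy": 0,"dz": 0,"ax": 0,"ay": 0,"az": 0,"hand": -1}])

```text
time_s: 20.1
tcp_pos: [0.6146, -0.1605, 0.1638]
eef_rot: [0.005, 0.707, 0.707, 0.003]
wrist_force: [0.1, 0.6, 0.7]
finger_gap: 1.0
finger_force: 0.0
```

```bash
python3 go.py 0.418 0.291 0.12 180
```

```text
t 20.1 tcp [ 0.6146 -0.1605  0.1638] yaw 90.01 tilt [ 0.0103 -0.0026] q7 0.03 gap 85.0 F [0.1 0.6 0.7] 0.0
units now-frame [ 3.011 -1.313  0.271] az -3.141 ; in target-yaw frame [1.314 3.011 0.271]
```

Emit:
play_rows(motion=[{"dx": 0.274,"dy": -0.12,"dz": 0,"ax": 0,"ay": 0,"az": 0,"hand": -1},{"dx": 0.274,"dy": -0.12,"dz": 0,"ax": 0,"ay": 0,"az": 0,"hand": -1},{"dx": 0.274,"dy": -0.12,"dz": 0,"ax": 0,"ay": 0,"az": 0,"hand": -1},{"dx": 0.274,"dy": -0.12,"dz": 0,"ax": 0,"ay": 0,"az": 0,"hand": -1},{"dx": 0.274,"dy": -0.12,"dz": 0,"ax": 0,"ay": 0,"az": 0,"hand": -1},{"dx": 0.274,"dy": -0.12,"dz": 0,"ax": 0,"ay": 0,"az": 0,"hand": -1},{"dx": 0.274,"dy": -0.12,"dz": 0,"ax": 0,"ay": 0,"az": 0,"hand": -1},{"dx": 0.274,"dy": -0.12,"dz": 0,"ax": 0,"ay": 0,"az": 0,"hand": -1}])

```text
time_s: 20.9
tcp_pos: [0.4663, 0.1701, 0.1571]
eef_rot: [0.001, 0.707, 0.707, 0.001]
wrist_force: [0.7, -0.5, -0.9]
finger_gap: 1.002
finger_force: 0.0
```

Emit:
play_rows(motion=[{"dx": 0.274,"dy": -0.12,"dz": 0,"ax": 0,"ay": 0,"az": 0,"hand": -1},{"dx": 0.274,"dy": -0.12,"dz": 0,"ax": 0,"ay": 0,"az": 0,"hand": -1},{"dx": 0.2,"dy": -0.1,"dz": 0,"ax": 0,"ay": 0,"az": 0,"hand": -1},{"dx": 0.07,"dy": -0.02,"dz": 0,"ax": 0,"ay": 0,"az": 0,"hand": -1},{"dx": 0,"dy": 0,"dz": 0,"ax": 0,"ay": 0,"az": -0.28,"hand": -1},{"dx": 0,"dy": 0,"dz": 0,"ax": 0,"ay": 0,"az": -0.28,"hand": -1},{"dx": 0,"dy": 0,"dz": 0,"ax": 0,"ay": 0,"az": -0.28,"hand": -1},{"dx": 0,"dy": 0,"dz": 0,"ax": 0,"ay": 0,"az": -0.28,"hand": -1}])

```text
time_s: 21.7
tcp_pos: [0.4136, 0.2908, 0.1566]
eef_rot: [0.0, 0.482, 0.876, 0.0]
wrist_force: [0.3, -0.0, -0.2]
finger_gap: 0.999
finger_force: 0.0
```

Emit:
play_rows(motion=[{"dx": 0,"dy": 0,"dz": 0,"ax": 0,"ay": 0,"az": -0.28,"hand": -1},{"dx": 0,"dy": 0,"dz": 0,"ax": 0,"ay": 0,"az": -0.28,"hand": -1},{"dx": 0,"dy": 0,"dz": 0,"ax": 0,"ay": 0,"az": -0.28,"hand": -1},{"dx": 0,"dy": 0,"dz": 0,"ax": 0,"ay": 0,"az": -0.28,"hand": -1},{"dx": 0,"dy": 0,"dz": 0,"ax": 0,"ay": 0,"az": -0.28,"hand": -1},{"dx": 0,"dy": 0,"dz": 0,"ax": 0,"ay": 0,"az": -0.28,"hand": -1},{"dx": 0,"dy": 0,"dz": 0,"ax": 0,"ay": 0,"az": 0,"hand": -1},{"dx": 0,"dy": 0,"dz": 0,"ax": 0,"ay": 0,"az": 0,"hand": -1}])

```text
time_s: 22.5
tcp_pos: [0.4134, 0.2908, 0.1563]
eef_rot: [0.0, 0.088, 0.996, 0.0]
wrist_force: [1.0, -0.5, 0.1]
finger_gap: 1.001
finger_force: 0.0
```

```bash
python3 go.py 0.418 0.291 0.022 180
```

```text
t 22.5 tcp [0.4134 0.2908 0.1563] yaw 169.93 tilt [ 0.0005 -0.    ] q7 0.5 gap 85.1 F [ 1.  -0.5  0.1] 0.0
units now-frame [-0.029  0.006  0.895] az -0.351 ; in target-yaw frame [-0.03   0.001  0.895]
```

Emit:
play_rows(motion=[{"dx": 0,"dy": 0,"dz": 0,"ax": 0,"ay": 0,"az": -0.176,"hand": -1},{"dx": 0,"dy": 0,"dz": 0,"ax": 0,"ay": 0,"az": -0.176,"hand": -1},{"dx": -0.03,"dy": 0,"dz": 0.1,"ax": 0,"ay": 0,"az": 0,"hand": -1},{"dx": 0,"dy": 0,"dz": 0.2,"ax": 0,"ay": 0,"az": 0,"hand": -1},{"dx": 0,"dy": 0,"dz": 0.2,"ax": 0,"ay": 0,"az": 0,"hand": -1},{"dx": 0,"dy": 0,"dz": 0.1,"ax": 0,"ay": 0,"az": 0,"hand": -1},{"dx": 0,"dy": 0,"dz": 0,"ax": 0,"ay": 0,"az": 0,"hand": -1},{"dx": 0,"dy": 0,"dz": 0,"ax": 0,"ay": 0,"az": 0,"hand": -1}])

```text
time_s: 23.3
tcp_pos: [0.4176, 0.2917, 0.0664]
eef_rot: [-0.0, -0.002, 1.0, 0.0]
wrist_force: [0.5, -0.3, 0.1]
finger_gap: 1.0
finger_force: 0.0
```

```bash
python3 go.py 0.418 0.291 0.024 180
```

```text
t 23.3 tcp [0.4176 0.2917 0.0664] yaw -179.76 tilt [-0.0001  0.0005] q7 0.56 gap 85.0 F [ 0.5 -0.3  0.1] 0.0
units now-frame [-0.002 -0.005  0.283] az 0.008 ; in target-yaw frame [-0.003 -0.005  0.283]
```

Emit:
play_rows(motion=[{"dx": 0,"dy": -0.005,"dz": 0.15,"ax": 0,"ay": 0,"az": 0,"hand": -1},{"dx": 0,"dy": 0,"dz": 0.1,"ax": 0,"ay": 0,"az": 0,"hand": -1},{"dx": 0,"dy": 0,"dz": 0.03,"ax": 0,"ay": 0,"az": 0,"hand": -1},{"dx": 0,"dy": 0,"dz": 0,"ax": 0,"ay": 0,"az": 0,"hand": -1},{"dx": 0,"dy": 0,"dz": 0,"ax": 0,"ay": 0,"az": 0,"hand": 1},{"dx": 0,"dy": 0,"dz": 0,"ax": 0,"ay": 0,"az": 0,"hand": 1},{"dx": 0,"dy": 0,"dz": 0,"ax": 0,"ay": 0,"az": 0,"hand": 1},{"dx": 0,"dy": 0,"dz": 0,"ax": 0,"ay": 0,"az": 0,"hand": 1}], grip_force=45)

```text
time_s: 24.1
tcp_pos: [0.4179, 0.2906, 0.0249]
eef_rot: [0.0, -0.003, 1.0, -0.0]
wrist_force: [-2.3, -2.2, 9.0]
finger_gap: 0.503
finger_force: 44.6
```

Emit:
play_rows(motion=[{"dx": 0,"dy": 0,"dz": 0,"ax": 0,"ay": 0,"az": 0,"hand": 1},{"dx": 0,"dy": 0,"dz": 0,"ax": 0,"ay": 0,"az": 0,"hand": 1},{"dx": 0,"dy": 0,"dz": 0,"ax": 0,"ay": 0,"az": 0,"hand": 1},{"dx": 0,"dy": 0,"dz": 0,"ax": 0,"ay": 0,"az": 0,"hand": 1}])

```text
time_s: 24.5
tcp_pos: [0.4179, 0.2906, 0.0249]
eef_rot: [0.001, -0.003, 1.0, -0.0]
wrist_force: [-1.5, -2.2, 8.4]
finger_gap: 0.503
finger_force: 44.6
```

```bash
python3 go.py 0.6115 -0.1605 0.19 180
```

```text
t 24.5 tcp [0.4179 0.2906 0.0249] yaw -179.71 tilt [ 0.001  -0.0001] q7 0.5 gap 42.7 F [-1.5 -2.2  8.4] 44.629817605018616
units now-frame [-1.277 -3.014 -1.099] az 0.01 ; in target-yaw frame [-1.292 -3.008 -1.099]
```

Emit:
play_rows(motion=[{"dx": 0,"dy": 0,"dz": -0.1,"ax": 0,"ay": 0,"az": 0,"hand": 1},{"dx": 0,"dy": 0,"dz": -0.25,"ax": 0,"ay": 0,"az": 0,"hand": 1},{"dx": 0,"dy": 0,"dz": -0.3,"ax": 0,"ay": 0,"az": 0,"hand": 1},{"dx": 0,"dy": 0,"dz": -0.3,"ax": 0,"ay": 0,"az": 0,"hand": 1},{"dx": 0,"dy": 0,"dz": -0.15,"ax": 0,"ay": 0,"az": 0,"hand": 1},{"dx": -0.06,"dy": -0.14,"dz": 0,"ax": 0,"ay": 0,"az": 0,"hand": 1},{"dx": -0.1,"dy": -0.24,"dz": 0,"ax": 0,"ay": 0,"az": 0,"hand": 1},{"dx": -0.1,"dy": -0.24,"dz": 0,"ax": 0,"ay": 0,"az": 0,"hand": 1}])

```text
time_s: 25.3
tcp_pos: [0.4571, 0.1973, 0.1901]
eef_rot: [0.001, -0.004, 1.0, -0.0]
wrist_force: [0.8, -0.2, -1.7]
finger_gap: 0.504
finger_force: 46.1
```

Emit:
play_rows(motion=[{"dx": -0.1,"dy": -0.24,"dz": 0,"ax": 0,"ay": 0,"az": 0,"hand": 1},{"dx": -0.1,"dy": -0.24,"dz": 0,"ax": 0,"ay": 0,"az": 0,"hand": 1},{"dx": -0.1,"dy": -0.24,"dz": 0,"ax": 0,"ay": 0,"az": 0,"hand": 1},{"dx": -0.1,"dy": -0.24,"dz": 0,"ax": 0,"ay": 0,"az": 0,"hand": 1},{"dx": -0.1,"dy": -0.24,"dz": 0,"ax": 0,"ay": 0,"az": 0,"hand": 1},{"dx": -0.1,"dy": -0.24,"dz": 0,"ax": 0,"ay": 0,"az": 0,"hand": 1},{"dx": -0.1,"dy": -0.24,"dz": 0,"ax": 0,"ay": 0,"az": 0,"hand": 1},{"dx": -0.1,"dy": -0.24,"dz": 0,"ax": 0,"ay": 0,"az": 0,"hand": 1}])

```text
time_s: 26.1
tcp_pos: [0.5788, -0.0911, 0.19]
eef_rot: [0.0, -0.003, 1.0, 0.0]
wrist_force: [0.6, -0.2, -0.5]
finger_gap: 0.503
finger_force: 46.1
```

```bash
python3 go.py 0.6115 -0.1605 0.19 180
```

```text
t 26.1 tcp [ 0.5788 -0.0911  0.19  ] yaw -179.69 tilt [0.0007 0.    ] q7 1.43 gap 42.8 F [ 0.6 -0.2 -0.5] 46.1320960521698
units now-frame [-0.215 -0.464  0.   ] az 0.011 ; in target-yaw frame [-0.218 -0.463  0.   ]
```

Emit:
play_rows(motion=[{"dx": -0.11,"dy": -0.22,"dz": 0,"ax": 0,"ay": 0,"az": 0,"hand": 1},{"dx": -0.06,"dy": -0.13,"dz": 0,"ax": 0,"ay": 0,"az": 0,"hand": 1},{"dx": -0.03,"dy": -0.07,"dz": 0,"ax": 0,"ay": 0,"az": 0,"hand": 1},{"dx": 0,"dy": -0.01,"dz": 0,"ax": 0,"ay": 0,"az": 0,"hand": 1},{"dx": 0,"dy": 0,"dz": 0,"ax": 0,"ay": 0,"az": 0,"hand": 1},{"dx": 0,"dy": 0,"dz": 0,"ax": 0,"ay": 0,"az": 0,"hand": 1},{"dx": 0,"dy": 0,"dz": 0,"ax": 0,"ay": 0,"az": 0,"hand": 1}])

```text
time_s: 26.8
tcp_pos: [0.6086, -0.1526, 0.1893]
eef_rot: [0.0, -0.004, 1.0, -0.0]
wrist_force: [0.2, 1.1, -0.2]
finger_gap: 0.5
finger_force: 46.1
```

```bash
python3 go.py 0.6115 -0.1605 0.112 180
python3 - <<'E'
from rig import r; from meas import *
s=r.snapshot('scene'); np.save('scene2.npy',s,allow_pickle=True)
c=proj(s,[[.6115,-.1605,.057]])[0]; print(c)
b=blobs(s,{'stem':tuple(c*800/512)},40)['stem']
P=plane(s,[np.array(cv2.minAreaRect(b.astype(np.float32))[0])],.057); print('stem mid',np.round(P,4))
x,y=map(int,c); a=s['img'][y-60:y+36,x-64:x+64]
cv2.imwrite('pics/cup.png',cv2.resize(a,(640,480),interpolation=cv2.INTER_CUBIC)[:,:,::-1])
E
```

```text
t 26.8 tcp [ 0.6086 -0.1526  0.1893] yaw -179.6 tilt [ 0.0003 -0.    ] q7 1.51 gap 42.5 F [ 0.2  1.1 -0.2] 46.130793392658234
units now-frame [-0.019 -0.052  0.516] az 0.014 ; in target-yaw frame [-0.019 -0.052  0.516]
[201.02916655 226.4584098 ]
stem mid [[ 0.6152 -0.1621  0.057 ]]
```

View pics/cup.png

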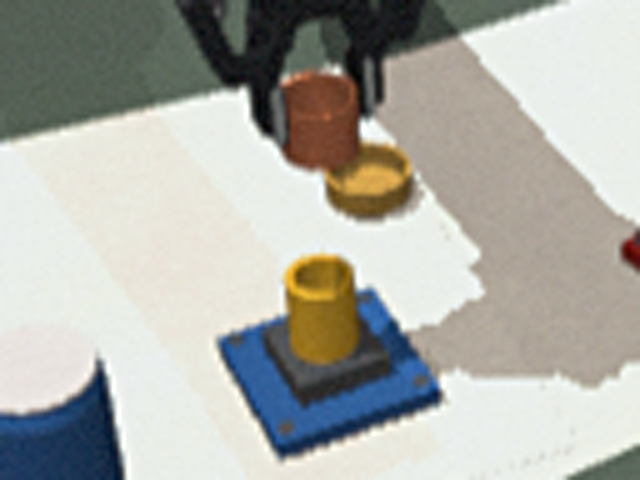

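The scene crop shows the stem upright in the middle of the plate (322,310), with the copper cup held level above it (320,120).

Emit:
play_rows(motion=[{"dx": -0.02,"dy": -0.052,"dz": 0.1,"ax": 0,"ay": 0,"az": 0,"hand": 1},{"dx": 0,"dy": 0,"dz": 0.18,"ax": 0,"ay": 0,"az": 0,"hand": 1},{"dx": 0,"dy": 0,"dz": 0.14,"ax": 0,"ay": 0,"az": 0,"hand": 1},{"dx": 0,"dy": 0,"dz": 0.07,"ax": 0,"ay": 0,"az": 0,"hand": 1},{"dx": 0,"dy": 0,"dz": 0.02,"ax": 0,"ay": 0,"az": 0,"hand": 1},{"dx": 0,"dy": 0,"dz": 0,"ax": 0,"ay": 0,"az": 0,"hand": 1},{"dx": 0,"dy": 0,"dz": 0,"ax": 0,"ay": 0,"az": 0,"hand": 1},{"dx": 0,"dy": 0,"dz": 0,"ax": 0,"ay": 0,"az": 0,"hand": 1}])

```text
time_s: 27.65
tcp_pos: [0.6124, -0.1619, 0.1135]
eef_rot: [0.001, -0.003, 1.0, -0.0]
wrist_force: [0.2, 0.5, -0.1]
finger_gap: 0.506
finger_force: 46.1
```

```bash
python3 go.py 0.6117 -0.1606 0.1069 180
```

```text
t 27.65 tcp [ 0.6124 -0.1619  0.1135] yaw -179.71 tilt [ 0.0015 -0.0005] q7 1.48 gap 43.0 F [ 0.2  0.5 -0.1] 46.135364323854446
units now-frame [0.005 0.009 0.044] az 0.01 ; in target-yaw frame [0.005 0.009 0.044]
```

Emit:
play_rows(motion=[{"dx": 0.005,"dy": 0.009,"dz": 0.02,"ax": 0,"ay": 0,"az": 0,"hand": 1},{"dx": 0,"dy": 0,"dz": 0.012,"ax": 0,"ay": 0,"az": 0,"hand": 1},{"dx": 0,"dy": 0,"dz": 0.008,"ax": 0,"ay": 0,"az": 0,"hand": 1},{"dx": 0,"dy": 0,"dz": 0.004,"ax": 0,"ay": 0,"az": 0,"hand": 1},{"dx": 0,"dy": 0,"dz": 0,"ax": 0,"ay": 0,"az": 0,"hand": 1},{"dx": 0,"dy": 0,"dz": 0,"ax": 0,"ay": 0,"az": 0,"hand": 1}])

```text
time_s: 28.25
tcp_pos: [0.6115, -0.1604, 0.107]
eef_rot: [0.0, -0.003, 1.0, -0.0]
wrist_force: [-2.6, 0.5, 7.5]
finger_gap: 0.505
finger_force: 47.0
```

```bash
python3 go.py 0.6117 -0.1606 0.1069 180
```

```text
t 28.25 tcp [ 0.6115 -0.1604  0.107 ] yaw -179.7 tilt [ 0.001  -0.0005] q7 1.47 gap 42.9 F [-2.6  0.5  7.5] 46.95505812764168
units now-frame [-0.001 -0.001  0.001] az 0.01 ; in target-yaw frame [-0.001 -0.001  0.001]
```

Emit:
play_rows(motion=[{"dx": 0,"dy": 0,"dz": 0,"ax": 0,"ay": 0,"az": 0,"hand": -1},{"dx": 0,"dy": 0,"dz": 0,"ax": 0,"ay": 0,"az": 0,"hand": -1},{"dx": 0,"dy": 0,"dz": 0,"ax": 0,"ay": 0,"az": 0,"hand": -1},{"dx": 0,"dy": 0,"dz": 0,"ax": 0,"ay": 0,"az": 0,"hand": -1},{"dx": 0,"dy": 0,"dz": -0.1,"ax": 0,"ay": 0,"az": 0,"hand": -1},{"dx": 0,"dy": 0,"dz": -0.25,"ax": 0,"ay": 0,"az": 0,"hand": -1},{"dx": 0,"dy": 0,"dz": -0.25,"ax": 0,"ay": 0,"az": 0,"hand": -1},{"dx": 0,"dy": 0,"dz": 0,"ax": 0,"ay": 0,"az": 0,"hand": -1}])

```text
time_s: 29.05
tcp_pos: [0.6139, -0.1602, 0.2025]
eef_rot: [0.004, -0.003, 1.0, -0.001]
wrist_force: [-0.0, 0.9, -0.4]
finger_gap: 1.0
finger_force: 0.0
```

```bash
python3 go.py 0.4635 -0.0683 0.12 180
```

```text
t 29.05 tcp [ 0.6139 -0.1602  0.2025] yaw -179.69 tilt [ 0.0084 -0.002 ] q7 1.52 gap 85.0 F [-0.   0.9 -0.4] 0.0
units now-frame [1.004 0.619 0.541] az 0.011 ; in target-yaw frame [1.007 0.614 0.541]
```

Emit:
play_rows(motion=[{"dx": 0.15,"dy": 0.09,"dz": 0,"ax": 0,"ay": 0,"az": 0,"hand": -1},{"dx": 0.25,"dy": 0.155,"dz": 0,"ax": 0,"ay": 0,"az": 0,"hand": -1},{"dx": 0.25,"dy": 0.155,"dz": 0,"ax": 0,"ay": 0,"az": 0,"hand": -1},{"dx": 0.25,"dy": 0.155,"dz": 0.1,"ax": 0,"ay": 0,"az": 0,"hand": -1},{"dx": 0.11,"dy": 0.07,"dz": 0.2,"ax": 0,"ay": 0,"az": 0,"hand": -1},{"dx": 0,"dy": 0,"dz": 0.2,"ax": 0,"ay": 0,"az": 0,"hand": -1},{"dx": 0,"dy": 0,"dz": 0.1,"ax": 0,"ay": 0,"az": 0,"hand": -1},{"dx": 0,"dy": 0,"dz": 0,"ax": 0,"ay": 0,"az": 0,"hand": -1}])

```text
time_s: 29.85
tcp_pos: [0.4584, -0.0674, 0.1048]
eef_rot: [-0.001, -0.003, 1.0, 0.001]
wrist_force: [-0.5, -0.8, 0.3]
finger_gap: 0.999
finger_force: 0.0
```

Emit:
play_rows(motion=[{"dx": 0,"dy": 0,"dz": 0,"ax": 0,"ay": 0,"az": 0,"hand": -1},{"dx": 0,"dy": 0,"dz": 0,"ax": 0,"ay": 0,"az": 0,"hand": -1}])

```text
time_s: 30.05
tcp_pos: [0.4603, -0.0675, 0.1071]
eef_rot: [0.001, -0.003, 1.0, 0.0]
wrist_force: [-0.7, -1.2, 0.7]
finger_gap: 0.999
finger_force: 0.0
```

```bash
python3 go.py 0.4635 -0.0683 0.024 180
```

```text
t 30.05 tcp [ 0.4603 -0.0675  0.1071] yaw -179.7 tilt [0.0017 0.0002] q7 1.49 gap 84.9 F [-0.7 -1.2  0.7] 0.0
units now-frame [-0.02  -0.005  0.554] az 0.01 ; in target-yaw frame [-0.02  -0.005  0.554]
```

Emit:
play_rows(motion=[{"dx": -0.02,"dy": -0.005,"dz": 0.2,"ax": 0,"ay": 0,"az": 0,"hand": -1},{"dx": 0,"dy": 0,"dz": 0.2,"ax": 0,"ay": 0,"az": 0,"hand": -1},{"dx": 0,"dy": 0,"dz": 0.12,"ax": 0,"ay": 0,"az": 0,"hand": -1},{"dx": 0,"dy": 0,"dz": 0.06,"ax": 0,"ay": 0,"az": 0,"hand": -1},{"dx": 0,"dy": 0,"dz": 0,"ax": 0,"ay": 0,"az": 0,"hand": -1},{"dx": 0,"dy": 0,"dz": 0,"ax": 0,"ay": 0,"az": 0,"hand": -1},{"dx": 0,"dy": 0,"dz": 0,"ax": 0,"ay": 0,"az": 0,"hand": -1}])

```text
time_s: 30.75
tcp_pos: [0.4631, -0.0685, 0.02]
eef_rot: [0.001, -0.003, 1.0, -0.0]
wrist_force: [-0.4, 0.1, 0.3]
finger_gap: 1.002
finger_force: 0.0
```

```bash
python3 go.py 0.4635 -0.0683 0.020 180
```

```text
t 30.75 tcp [ 0.4631 -0.0685  0.02  ] yaw -179.71 tilt [ 0.0019 -0.0007] q7 1.34 gap 85.1 F [-0.4  0.1  0.3] 0.0
units now-frame [-0.003  0.001  0.   ] az 0.01 ; in target-yaw frame [-0.003  0.001  0.   ]
```

Emit:
play_rows(motion=[{"dx": 0,"dy": 0,"dz": 0,"ax": 0,"ay": 0,"az": 0,"hand": 1},{"dx": 0,"dy": 0,"dz": 0,"ax": 0,"ay": 0,"az": 0,"hand": 1},{"dx": 0,"dy": 0,"dz": 0,"ax": 0,"ay": 0,"az": 0,"hand": 1},{"dx": 0,"dy": 0,"dz": 0,"ax": 0,"ay": 0,"az": 0,"hand": 1},{"dx": 0,"dy": 0,"dz": 0,"ax": 0,"ay": 0,"az": 0,"hand": 1},{"dx": 0,"dy": 0,"dz": 0,"ax": 0,"ay": 0,"az": 0,"hand": 1},{"dx": 0,"dy": 0,"dz": 0,"ax": 0,"ay": 0,"az": 0,"hand": 1}])

```text
time_s: 31.45
tcp_pos: [0.4625, -0.0684, 0.0198]
eef_rot: [0.0, -0.002, 1.0, -0.0]
wrist_force: [-4.0, -0.3, 13.5]
finger_gap: 0.652
finger_force: 45.4
```

```bash
python3 go.py 0.637 0.1055 0.12 180
```

```text
t 31.45 tcp [ 0.4625 -0.0684  0.0198] yaw -179.72 tilt [ 0.0005 -0.0009] q7 1.34 gap 55.4 F [-4.  -0.3 13.5] 45.380096370354295
units now-frame [-1.169  1.153 -0.668] az 0.01 ; in target-yaw frame [-1.164  1.159 -0.668]
```

Emit:
play_rows(motion=[{"dx": 0,"dy": 0,"dz": -0.1,"ax": 0,"ay": 0,"az": 0,"hand": 1},{"dx": 0,"dy": 0,"dz": -0.2,"ax": 0,"ay": 0,"az": 0,"hand": 1},{"dx": 0,"dy": 0,"dz": -0.25,"ax": 0,"ay": 0,"az": 0,"hand": 1},{"dx": -0.08,"dy": 0.08,"dz": -0.12,"ax": 0,"ay": 0,"az": 0,"hand": 1},{"dx": -0.18,"dy": 0.18,"dz": 0,"ax": 0,"ay": 0,"az": 0,"hand": 1},{"dx": -0.2,"dy": 0.2,"dz": 0,"ax": 0,"ay": 0,"az": 0,"hand": 1},{"dx": -0.2,"dy": 0.2,"dz": 0,"ax": 0,"ay": 0,"az": 0,"hand": 1},{"dx": -0.2,"dy": 0.2,"dz": 0,"ax": 0,"ay": 0,"az": 0,"hand": 1}])

```text
time_s: 32.25
tcp_pos: [0.5914, 0.0621, 0.1192]
eef_rot: [-0.0, -0.002, 1.0, -0.0]
wrist_force: [0.8, -0.6, -0.9]
finger_gap: 0.655
finger_force: 49.1
```

Emit:
play_rows(motion=[{"dx": -0.18,"dy": 0.17,"dz": 0,"ax": 0,"ay": 0,"az": 0,"hand": 1},{"dx": -0.09,"dy": 0.09,"dz": 0,"ax": 0,"ay": 0,"az": 0,"hand": 1},{"dx": -0.04,"dy": 0.03,"dz": 0,"ax": 0,"ay": 0,"az": 0,"hand": 1},{"dx": 0,"dy": 0,"dz": 0,"ax": 0,"ay": 0,"az": 0,"hand": 1},{"dx": 0,"dy": 0,"dz": 0,"ax": 0,"ay": 0,"az": 0,"hand": 1},{"dx": 0,"dy": 0,"dz": 0,"ax": 0,"ay": 0,"az": 0,"hand": 1}])

```text
time_s: 32.85
tcp_pos: [0.6363, 0.1036, 0.1194]
eef_rot: [-0.0, -0.002, 1.0, -0.001]
wrist_force: [0.8, 0.3, -1.3]
finger_gap: 0.651
finger_force: 49.1
```

```bash
python3 go.py 0.637 0.1055 0.056 180
```

```text
t 32.85 tcp [0.6363 0.1036 0.1194] yaw -179.79 tilt [-0.0002 -0.001 ] q7 1.02 gap 55.4 F [ 0.8  0.3 -1.3] 49.08493417315185
units now-frame [-0.005  0.013  0.423] az 0.007 ; in target-yaw frame [-0.005  0.013  0.423]
```

Expected contact is at TCP z = 0.0198 + 0.032 = 0.052.

Emit:
play_rows(motion=[{"dx": -0.003,"dy": 0.012,"dz": 0.12,"ax": 0,"ay": 0,"az": 0,"hand": 1},{"dx": 0,"dy": 0,"dz": 0.15,"ax": 0,"ay": 0,"az": 0,"hand": 1},{"dx": 0,"dy": 0,"dz": 0.1,"ax": 0,"ay": 0,"az": 0,"hand": 1},{"dx": 0,"dy": 0,"dz": 0.04,"ax": 0,"ay": 0,"az": 0,"hand": 1},{"dx": 0,"dy": 0,"dz": 0.01,"ax": 0,"ay": 0,"az": 0,"hand": 1},{"dx": 0,"dy": 0,"dz": 0,"ax": 0,"ay": 0,"az": 0,"hand": 1},{"dx": 0,"dy": 0,"dz": 0,"ax": 0,"ay": 0,"az": 0,"hand": 1},{"dx": 0,"dy": 0,"dz": 0,"ax": 0,"ay": 0,"az": 0,"hand": 1}])

```text
time_s: 33.65
tcp_pos: [0.6376, 0.1071, 0.0571]
eef_rot: [0.001, -0.003, 1.0, 0.0]
wrist_force: [-0.1, 0.1, -1.2]
finger_gap: 0.655
finger_force: 49.1
```

```bash
python3 go.py 0.637 0.1055 0.052 180
```

```text
t 33.65 tcp [0.6376 0.1071 0.0571] yaw -179.7 tilt [0.0012 0.0002] q7 0.98 gap 55.7 F [-0.1  0.1 -1.2] 49.07856577076018
units now-frame [ 0.004 -0.011  0.034] az 0.01 ; in target-yaw frame [ 0.004 -0.011  0.034]
```

Emit:
play_rows(motion=[{"dx": 0.004,"dy": -0.01,"dz": 0.016,"ax": 0,"ay": 0,"az": 0,"hand": 1},{"dx": 0,"dy": 0,"dz": 0.01,"ax": 0,"ay": 0,"az": 0,"hand": 1},{"dx": 0,"dy": 0,"dz": 0.008,"ax": 0,"ay": 0,"az": 0,"hand": 1},{"dx": 0,"dy": 0,"dz": 0.003,"ax": 0,"ay": 0,"az": 0,"hand": 1},{"dx": 0,"dy": 0,"dz": 0,"ax": 0,"ay": 0,"az": 0,"hand": 1},{"dx": 0,"dy": 0,"dz": 0,"ax": 0,"ay": 0,"az": 0,"hand": 1}])

```text
time_s: 34.25
tcp_pos: [0.6366, 0.1052, 0.052]
eef_rot: [0.0, -0.002, 1.0, -0.001]
wrist_force: [-4.1, -3.1, 11.0]
finger_gap: 0.647
finger_force: 50.3
```

```bash
python3 go.py 0.637 0.1055 0.052 180
```

```text
t 34.25 tcp [0.6366 0.1052 0.052 ] yaw -179.72 tilt [ 0.0002 -0.001 ] q7 0.98 gap 55.0 F [-4.1 -3.1 11. ] 50.31132825650275
units now-frame [-0.003  0.002 -0.   ] az 0.01 ; in target-yaw frame [-0.003  0.002 -0.   ]
```

Seated. I'll release it, rise, and move toward the base side to clear the view.

Emit:
play_rows(motion=[{"dx": 0,"dy": 0,"dz": 0,"ax": 0,"ay": 0,"az": 0,"hand": -1},{"dx": 0,"dy": 0,"dz": 0,"ax": 0,"ay": 0,"az": 0,"hand": -1},{"dx": 0,"dy": 0,"dz": 0,"ax": 0,"ay": 0,"az": 0,"hand": -1},{"dx": 0,"dy": 0,"dz": 0,"ax": 0,"ay": 0,"az": 0,"hand": -1},{"dx": 0,"dy": 0,"dz": -0.1,"ax": 0,"ay": 0,"az": 0,"hand": -1},{"dx": 0,"dy": 0,"dz": -0.25,"ax": 0,"ay": 0,"az": 0,"hand": -1},{"dx": 0,"dy": 0,"dz": -0.3,"ax": 0,"ay": 0,"az": 0,"hand": -1},{"dx": 0,"dy": 0,"dz": -0.2,"ax": 0,"ay": 0,"az": 0,"hand": -1}])

```text
time_s: 35.05
tcp_pos: [0.6372, 0.1062, 0.1825]
eef_rot: [0.001, -0.003, 1.0, 0.0]
wrist_force: [0.4, 0.8, 0.6]
finger_gap: 0.998
finger_force: 0.0
```

Emit:
play_rows(motion=[{"dx": 0.15,"dy": 0.25,"dz": 0,"ax": 0,"ay": 0,"az": 0,"hand": -1},{"dx": 0.15,"dy": 0.25,"dz": 0,"ax": 0,"ay": 0,"az": 0,"hand": -1},{"dx": 0.15,"dy": 0.25,"dz": 0,"ax": 0,"ay": 0,"az": 0,"hand": -1},{"dx": 0.15,"dy": 0.25,"dz": 0,"ax": 0,"ay": 0,"az": 0,"hand": -1},{"dx": 0.15,"dy": 0.25,"dz": 0,"ax": 0,"ay": 0,"az": 0,"hand": -1},{"dx": 0,"dy": 0,"dz": 0,"ax": 0,"ay": 0,"az": 0,"hand": -1},{"dx": 0,"dy": 0,"dz": 0,"ax": 0,"ay": 0,"az": 0,"hand": -1},{"dx": 0,"dy": 0,"dz": 0,"ax": 0,"ay": 0,"az": 0,"hand": -1}])

```text
time_s: 35.85
tcp_pos: [0.5239, 0.2915, 0.1788]
eef_rot: [0.0, -0.002, 1.0, -0.0]
wrist_force: [0.5, -0.9, 0.7]
finger_gap: 1.003
finger_force: 0.0
```

```bash
python3 go.py
python3 - <<'E'
import numpy as np
from rig import r; import cv2
t=r.snapshot('top'); s=r.snapshot('scene')
a=[cv2.resize(q['img'][y:y+60,x:x+80],(400,300),interpolation=cv2.INTER_CUBIC) for q,x,y in((t,290,130),(s,162,190),(t,193,120),(s,243,175))]
cv2.imwrite('pics/end.png',np.vstack([np.hstack(a[:2]),np.hstack(a[2:])])[:,:,::-1])
E
```

```text
t 35.85 tcp [0.5239 0.2915 0.1788] yaw -179.77 tilt [ 0.0007 -0.0004] q7 0.71 gap 85.3 F [ 0.5 -0.9  0.7] 0.0
```

View pics/end.png

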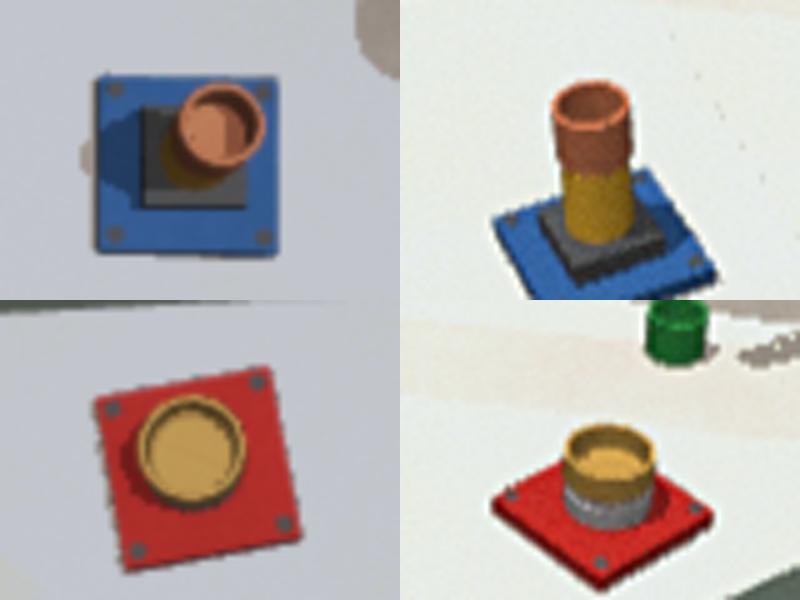

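The final crops show both stacks upright and centred: the copper cup on the stem at (590,120), and the dish on the disc at (608,475). The cup's offset in the top view matches the parallax expected at its height.

```bash
python3 -c "
from rig import r; print(r.sign_off())"
```

```text
the job is handed in; nothing more can be done
None
```

I built both candle holders on their jigs and handed the job in at about 36 s of the 136 s allowed; the last pictures showed both stacks upright and centred, but the hand-in returned no verdict.

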